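# Set the diverter and tip the blanks down the Y-chute to the orange bin

## Robot

A 6-joint arm with a two-finger parallel gripper is mounted at the origin on the work surface. World frame = base frame: x ahead of the robot, y to its left, z up, the work surface at z = 0. Lengths are in m, angles in rad, forces in N, time in s.
With the tool pointing down it reaches from about 0.325 to 0.925 m from the base axis. Payload 3.1 kg.
Tool frame: the origin (TCP) lies midway between the tips of the shut fingers; the grasp point (between the pads) lies 19 mm behind it; z points along the fingers, y is the direction in which the jaws open and shut (so a half turn about z gives the same grasp; the last joint's range is limited). The gripper opens to 85 mm and grips with 20 to 120 N. Pads are 22 mm wide; open, the fingers measure 114 mm over their backs; the gripper's body (76 mm by 85 mm) begins 54 mm behind the grasp point. The pads swing forward as they close: fully open they stand 13 mm farther back than shut.
Start: joints at [-0.112, 0.217, 1.613, -0, 1.311, -0.112], TCP at [0.625, 0, 0.194] pointing down, gripper open.
Joint ranges: [-2.75, 2.75], [-0.78, 2.1], [0.31, 2.55], [-1.13, 4.27], [0.13, 2.63], [-2.58, 2.58]. Speed limits (rad/s): [2.79, 2.79, 3.14, 3.14, 3.14, 3.14].

## Interface

Orientations are given as a unit quaternion [x, y, z, w].
In Python, from station import r, capture, get_calibration gives the robot as it stands.
- The arm moves only by the tool drive_tool, never from a script. Its argument "rows" is a list of rows, each a list of 3 entries, a list of its own where there are three numbers: the shift along the tool's x, y, z in mm, then the turn about the tool's z in units of 8 degrees (1.0 is 8 degrees), then the finger opening in mm, from 0 to 85.4. In form: [[[tx, ty, tz], twist, claw], ...]. A call has 1 to 5 rows; each row shifts and turns the commanded pose from where the row before left it, along the tool's axes as they then stand; what a row does not reach is not made up. A row lasts 1/10 s, in which the tool goes at most 50 mm and 8.59 degrees, less where a joint would pass 70% of its speed; a pose out of reach is approached as far as the arm can. A call is refused whole if a number of a shift passes 50 or a number of a turn 1, either way. A call with a gripper value outside its range is refused whole. The fingers move at their own pace and stop on an object; "newtons" is the grip in N (left out, the last holds). Time passes only in rows, so rows that do not move let the fingers close. It gives the time, the measured TCP pose, the force and the opening at its end, in the units of the state.
- r.state(): the state, without advancing time (a new reading comes with each control period).
- capture(name): name is "scene" or "side" or "wrist"; returns the picture (400x640x3 uint8, red, green, blue); there is no depth.
- get_calibration(name): a dict with "fx", "fy", "cx", "cy" (pixels), "distortion" ([k1, k2, p1, p2, k3] as OpenCV has them; the pictures are not rectified), "rvec" (rotation vector, rad) and "tvec" (3), from world to camera coordinates, as OpenCV has them; the wrist camera has in their place "tool_from_camera" (4x4, takes a point from camera to tool coordinates, whose origin is the TCP and whose axes are the flange's). Camera axes: x right, y down, z forward; pixel columns grow to the right and rows downward; lengths in m; the calibration is good to about 2 mm. A picture is of the moment at which its call begins: read the wrist's pose just before it. get_calibration takes no time and is no camera call.
- r.sign_off(): hands the job in, once; it reports no verdict.
The state is a dict: "time_s": time; "qpos": joint angles; "joint_velocities": joint speeds; "joint_torque": joint torques, N m; "eef_pos": TCP position; "orientation": TCP orientation; "ft_force": force on the tool from outside, world axes, zero at the start; "ft_torque": the same for the moment, N m; "opening": finger opening in m.
Only numpy, scipy, OpenCV 4.12 (cv2) and the standard library are available. Lean on these libraries where they do the work, as an engineer would, in place of code of your own. Each camera call takes 0.05 s, during which the arm holds its last target.

## Task

Send the three brass blanks down the Y-chute into the orange bin: turn the red inner knob until the flap is fully over against the side that shuts off the blue bin's branch, without turning the dark outer ring under the knob. Then lift the scoop by its handle, tip all the blanks from it into the top of the chute (do not handle the blanks themselves), and set the empty scoop back upright on the middle of its cork pad. Leave the spray can, wrench and screwdriver alone.

Things in the scene. Friction and masses are not known exactly. Their poses are not given: they have to be found in the camera images.
- chute: Aluminium Y-chute on legs, fixed. Origin on the bench; x horizontally downhill along its middle, y to the left, z up. Slippery floor (friction 0.15) sloping 22 deg: 199 mm high at the closed top end (x=-200 mm), 45 mm at the two open exits (x=+180). Walls 45 mm high, 4 thick; inside 130 mm wide at the top, 109 between small fairings at x=-72 that shield the flap tip, 190 from x=+40. A divider at y=0 from x=+50 to the exits parts the two branches.
- hopper (a point): Best spot to pour on: point on the chute floor (about z=172 mm) at chute x=-135 mm, y=0. The side wall tops beside it are at about z=221 mm. Axes as the chute's.
- flap (a joint): Yellow diverter flap, 135 mm long, on a vertical shaft at chute x=+50 mm, y=0, pointing uphill. 0 = in line with the chute. Positive (counter-clockwise from above) swings its tip to chute -y, shutting that branch: parts leave at the +y exit. Negative: the reverse. Stops at -0.46 and +0.46 rad. Turns one to one with the red knob, stays where left, needs 0.08 N m.
- knob (a point): Red inner knob on the flap's shaft: upright bar 56 mm long (this point's x), 14 thick (y), from z=188 to 222 mm, over a black disc 38 mm across (z=182 to 188). Point on the shaft's axis at z=212 mm, where to grip it across its thickness. It turns with the flap; -x (white stripe) points to the flap's tip. Below: a strap across the chute, top at z=161.
- ring_mark (a point): White mark on the rim of the dark knurled outer ring (70 mm diameter, z=162 to 176 mm) around the same shaft below the knob. It sets the shaft's drag, turns easily (0.02 N m) if touched, and must not be turned.
- bin_orange: Orange catch bin, fixed, under one of the two exits (which one varies), 180 mm long (x), 116 wide. Origin on the bench at the middle of its end under the chute (it reaches from x=0 to 180 mm), axes parallel to the chute's. Floor 4 mm thick, far wall 75 mm, near wall 30 mm high.
- bin_blue: Blue catch bin, the same, under the other exit. Must stay empty.
- pad: Cork pad 220 x 130 x 4 mm, fixed, where the scoop stands and must return. Origin under its centre, x along its length.
- scoop_handle (a point): Centre of the black grip bar over the teal scoop: bar 98 mm long (scoop's y), 16 thick (x), 24 high, its centre 78 mm above the scoop's underside. Scoop 174 mm long (x), 94 wide, walls 40 high, floor 4 thick, about 0.22 kg. Open mouth at the -x end. Slippery inside: level or nearly so the blanks stay; tipped mouth-down by 45 to 55 deg they slide out.
- scoop_mouth (a point): Middle of the scoop's mouth lip, 85 mm ahead (scoop's -x) of the handle's centre and 61 mm below it. The floor rises by 15 deg over the last 50 mm up to this lip, which holds the blanks in.
- blank1_center (a point): Brass-coloured blank, a cylinder 24 mm in diameter and 60 mm long, about 70 g, lying in the scoop along its length; point at its centre.
- blank2_center (a point): Brass-coloured blank, a cylinder 24 mm in diameter and 60 mm long, about 70 g, lying in the scoop along its length; point at its centre.
- blank3_center (a point): Brass-coloured blank, a cylinder 24 mm in diameter and 60 mm long, about 70 g, lying in the scoop along its length; point at its centre.
- spray_can: Bystander: spray can, 66 mm diameter, 190 mm high, origin under its centre.
- wrench: Bystander: wrench 180 mm long lying on the bench.
- screwdriver: Bystander: screwdriver 200 mm long lying on the bench.
Not all that is in view belongs to the job. Several things look just like the part that bears scoop_handle: the one meant starts farthest to the robot's right.

How it is judged:
By the outcome, as a careful person would: the job done as asked, in the order asked, and still so for the second after the job is handed in, with the robot touching nothing.
It also fails if it takes over 72 s, if anything falls off the work surface, if the arm or the gripper's body presses on something with over 40 N, if the wrist force passes 120 N, or if a joint passes its speed limit or range.

## Working session

There is one attempt and no reset: what is moved stays moved. The work goes in short steps, Python scripts to look and compute and a tool call to move; the robot and the scene stay as the last step left them, time stands still between calls to the robot, and variables do not carry over. Pictures are saved under pics/ and viewed, and the job is handed in when it is done.

Besides the shell and the picture viewer there is one more tool, called after "Emit:" as name(argument=value, ...) on one line, values as JSON. drive_tool: Moves the arm, as the interface text tells. Its arguments: {"type":"object","properties":{"rows":{"type":"array","items":{"type":"array"}},"newtons":{"type":"number"}},"required":["rows"]}

```bash
ls; mkdir -p pics; python3 - <<'E'
from station import r,capture,get_calibration
import cv2
print(r.state())
for n in ["scene","side","wrist"]:
    print(n,get_calibration(n))
    cv2.imwrite(f"pics/{n}0.png",capture(n)[:,:,::-1])
E
```

```text
pics
{'time_s': 0.0, 'qpos': array([-1.12195292e-01,  2.17746294e-01,  1.61492242e+00,  8.86951071e-06,
        1.31129531e+00, -1.12206732e-01]), 'joint_velocities': array([-0.00127254, -0.00080341,  0.00072336,  0.0008408 , -0.00068503,
        0.00063118]), 'joint_torque': array([-2.90135131e-04, -3.96841800e+01, -3.03850436e+01, -2.80225659e-04,
        9.87685227e-03,  9.68610237e-06]), 'eef_pos': array([6.24104273e-01, 1.28988242e-04, 1.92879366e-01]), 'orientation': array([ 0.70710305,  0.70710952, -0.00073591, -0.00092968]), 'ft_force': array([-0.05154731,  0.02900381, -0.47099263]), 'ft_torque': array([ 0.01450084, -0.01385511, -0.03484733]), 'opening': 0.08569193671651056}
scene {'fx': 398.88318198964686, 'fy': 398.88318198964686, 'cx': 328.5414785227118, 'cy': 197.92925388185031, 'distortion': array([-0.03848841,  0.        ,  0.        ,  0.        ,  0.        ]), 'rvec': array([ 2.37167906,  1.09726157, -0.31655591]), 'tvec': array([-0.4196867 , -0.20662281,  1.69783275])}
side {'fx': 387.14481467866034, 'fy': 387.14481467866034, 'cx': 319.41995588444433, 'cy': 199.97909102271254, 'distortion': array([-0.03981981,  0.        ,  0.        ,  0.        ,  0.        ]), 'rvec': array([ 0.529619  , -2.59243098,  1.3662984 ]), 'tvec': array([0.52664771, 0.18941883, 1.19818783])}
wrist {'fx': 287.45547555899697, 'fy': 287.45547555899697, 'cx': 317.1098887756233, 'cy': 197.37993165214297, 'distortion': array([-0.03735039,  0.        ,  0.        ,  0.        ,  0.        ]), 'tool_from_camera': array([[-6.77196193e-04, -9.50982438e-01, -3.09244149e-01,
         7.94290571e-02],
       [ 9.99998958e-01, -2.49685228e-04, -1.42201307e-03,
         3.96675719e-04],
       [ 1.27509576e-03, -3.09244790e-01,  9.50981616e-01,
        -1.78537728e-01],
       [ 0.00000000e+00,  0.00000000e+00,  0.00000000e+00,
         1.00000000e+00]])}
```

View pics/scene0.png

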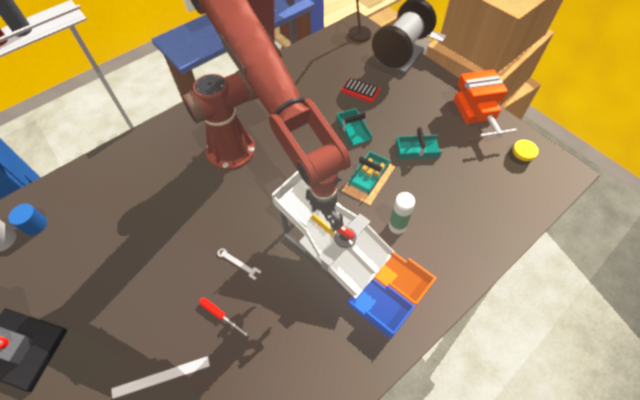

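View pics/side0.png

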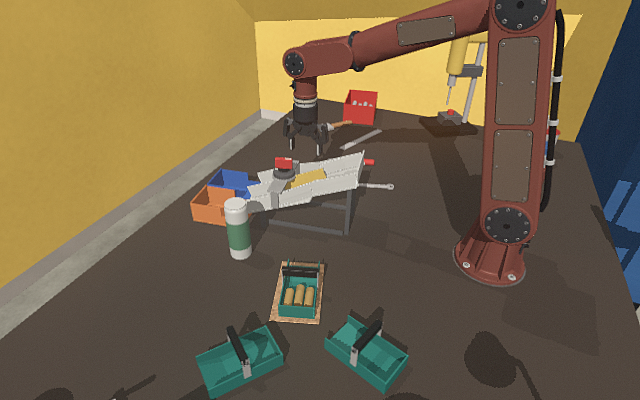

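View pics/wrist0.png

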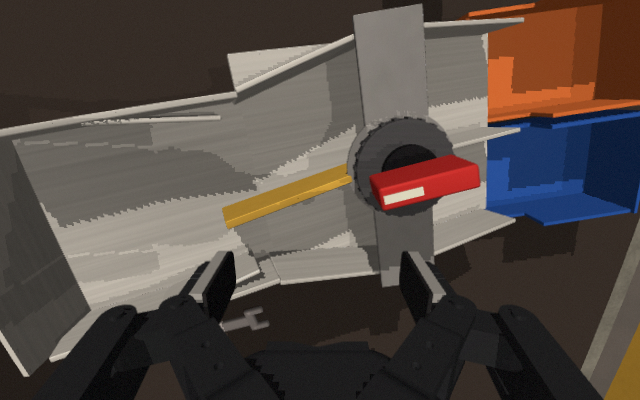

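```bash
cat > h.py <<'E'
import numpy as np,cv2
from scipy.spatial.transform import Rotation as R
from station import r,capture,get_calibration
def cam(n,st=None):
    c=get_calibration(n)
    K=np.array([[c['fx'],0,c['cx']],[0,c['fy'],c['cy']],[0,0,1.]])
    if n=='wrist':
        st=st or r.state()
        T=np.eye(4);T[:3,:3]=R.from_quat(st['orientation']).as_matrix();T[:3,3]=st['eef_pos']
        T=np.linalg.inv(T@c['tool_from_camera'])
        return K,c['distortion'],T[:3,:3],T[:3,3]
    return K,c['distortion'],cv2.Rodrigues(c['rvec'])[0],np.array(c['tvec'])
def proj(C,P):
    K,d,Rm,t=C
    return cv2.projectPoints(np.atleast_2d(np.array(P,float)),cv2.Rodrigues(Rm)[0],t,K,d)[0][:,0]
def onz(C,uv,z):
    K,d,Rm,t=C
    n=cv2.undistortPoints(np.array(uv,float).reshape(-1,1,2),K,d)[:,0]
    D=np.c_[n,np.ones(len(n))]@Rm; o=-Rm.T@t
    z=np.broadcast_to(z,len(D))
    return o+D*((z-o[2])/D[:,2])[:,None]
def crop(n,src,x0,y0,x1,y1,k):
    im=cv2.imread(src)[y0:y1,x0:x1]
    cv2.imwrite(n,cv2.resize(im,None,fx=k,fy=k,interpolation=cv2.INTER_CUBIC))
E
python3 - <<'E'
from h import *
C=cam('scene');S=cam('side')
print(proj(C,[[0,0,0],[.6,0,0],[.6,-.3,0],[.6,.3,0]]))
print(onz(C,[(370,172),(418,147),(352,127),(402,213)],0.02))
print(onz(S,[(298,298),(240,360),(366,355)],0.02))
crop('pics/c1.png','pics/scene0.png',330,90,450,190,6)
crop('pics/c2.png','pics/side0.png',180,80,400,240,3.6)
crop('pics/c3.png','pics/side0.png',250,240,350,340,6)
E
```

```text
[[230.22976687 149.52781033]
 [319.98276387 247.35376959]
 [252.09338813 299.30206209]
 [379.06099057 202.02319595]]
[[0.48145284 0.36138962 0.02      ]
 [0.51818749 0.60605065 0.02      ]
 [0.25471192 0.46869583 0.02      ]
 [0.69884881 0.32193825 0.02      ]]
[[0.47311425 0.38565433 0.02      ]
 [0.51693113 0.60607708 0.02      ]
 [0.25454928 0.47881028 0.02      ]]
```

View pics/c1.png

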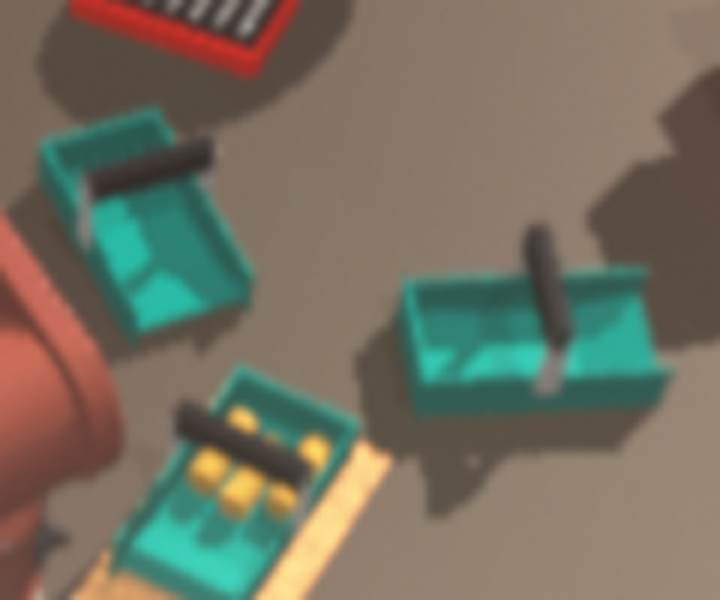

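View pics/c2.png

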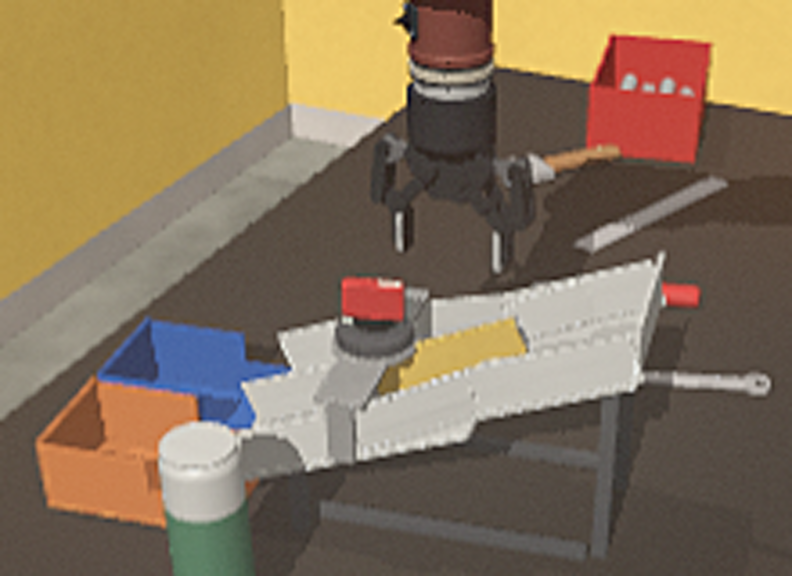

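View pics/c3.png

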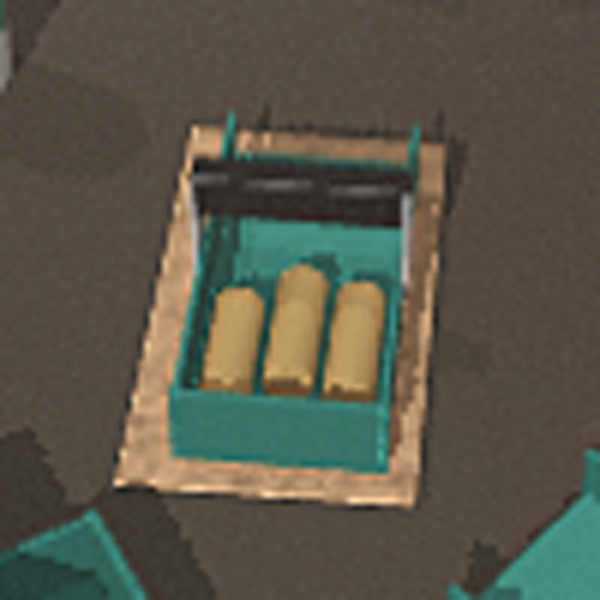

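```bash
python3 - <<'E'
from h import *
crop('pics/w1.png','pics/wrist0.png',0,80,320,320,2.5)
crop('pics/w2.png','pics/wrist0.png',320,0,640,240,2.5)
E
```

```text
(no output)
```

View pics/w1.png

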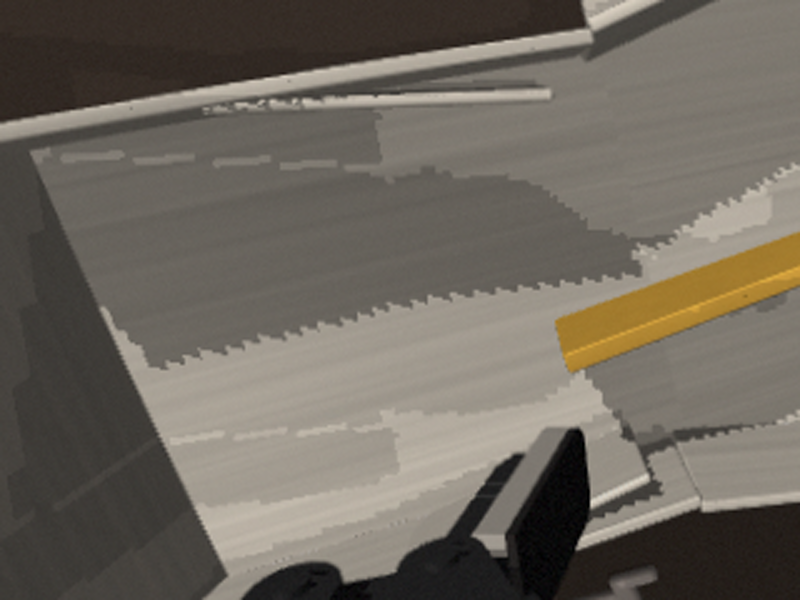

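View pics/w2.png

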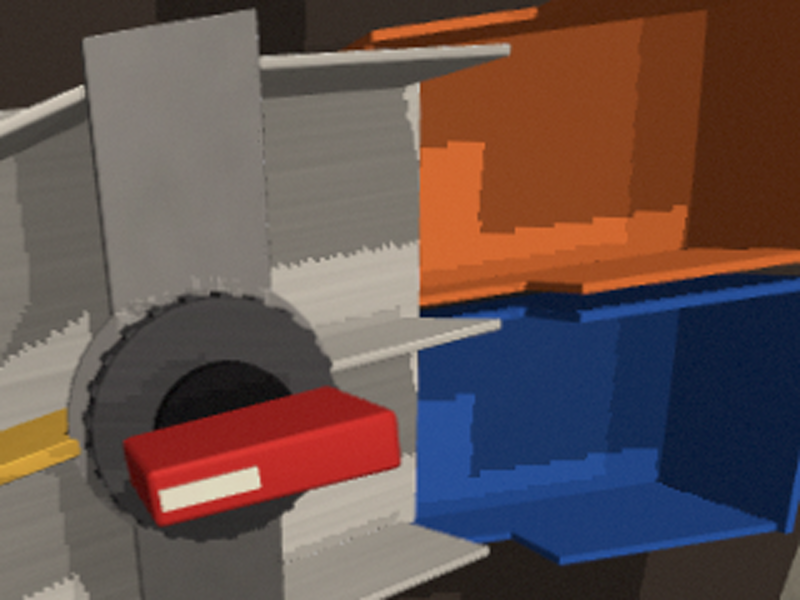

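```bash
cat > fit.py <<'E'
from h import *
from scipy.optimize import least_squares
st=r.state()
C=cam('wrist',st)
P=np.array([[-.2,.065,.199],[-.2,-.065,.199],[.18,.097,.0935],[.18,0,.0935],[.18,-.097,.0935],[.05,0,.222]])
U=np.array([[12.8,140],[91,310],[523.2,20],[519,129.6],[515,220],[431.6,186.8]])
def W(p,P):
    c,s=np.cos(p[2]),np.sin(p[2])
    return np.c_[p[0]+c*P[:,0]-s*P[:,1],p[1]+s*P[:,0]+c*P[:,1],P[:,2]]
f=lambda p:(proj(C,W(p,P))-U).ravel()
s=least_squares(f,[.6,0,0],loss='soft_l1')
print(s.x,s.fun.reshape(-1,2).round(1))
k=onz(C,[(320+155/2.5,470/2.5),(320+395/2.5,410/2.5),(320+400/2.5,465/2.5),(320+165/2.5,522/2.5)],.222)
print(k,k.mean(0))
d=(k[1]+k[2]-k[0]-k[3]);print('knob yaw',np.arctan2(d[1],d[0]),'rel',np.arctan2(d[1],d[0])-s.x[2])
print('hopper',W(s.x,np.array([[-.135,0,.172]])),'knob',W(s.x,np.array([[.05,0,.212]])))
# check in scene/side
for n in ['scene','side']:
    print(n,proj(cam(n),W(s.x,P)).round(1).tolist())
E
python3 fit.py
```

```text
[0.64100311 0.028874   0.15998597] [[-2.4 -0.4]
 [ 0.1  1.5]
 [-0.4 -1.9]
 [ 0.3  0.2]
 [-0.5  1.9]
 [ 6.5  0.2]]
[[0.6597272  0.036228   0.222     ]
 [0.71030972 0.04960838 0.222     ]
 [0.71350654 0.03743435 0.222     ]
 [0.6627888  0.02420841 0.222     ]] [0.68658306 0.03686979 0.222     ]
knob yaw 0.2568468653422029 rel 0.09686089469630701
hopper [[0.50772712 0.00736792 0.172     ]] knob [[0.69036458 0.03683922 0.212     ]]
scene [[301.7, 178.5], [275.2, 203.0], [392.8, 250.5], [375.6, 271.1], [357.2, 292.9], [346.3, 230.0]]
side [[354.8, 185.6], [361.0, 165.1], [236.7, 201.5], [247.9, 186.2], [257.8, 172.5], [282.2, 158.4]]
```

Emit:
drive_tool(rows=[[[0,0,-50],0,85],[[18,30,-10],1,85],[[0,0,0],0,85],[[0,0,0],1,85],[[0,0,0],1,85]])

```text
time_s: 0.65
eef_pos: [0.6541, 0.0181, 0.2527]
orientation: [0.84, 0.543, -0.001, -0.001]
ft_force: [0.4, -0.2, 0.6]
opening: 0.0848
```

Emit:
drive_tool(rows=[[[0,0,0],1,85],[[0,0,0],1,85],[[0,0,0],1,85],[[0,0,0],1,85],[[0,0,0],1,85]])

```text
time_s: 1.15
eef_pos: [0.6538, 0.0179, 0.2526]
orientation: [0.975, 0.223, -0.001, -0.0]
ft_force: [0.5, -0.3, -0.4]
opening: 0.0849
```

Emit:
drive_tool(rows=[[[0,0,0],1,85],[[0,0,0],0.4,85],[[0,0,0],0,85]])

```text
time_s: 1.45
eef_pos: [0.6539, 0.0179, 0.2527]
orientation: [0.992, 0.129, -0.001, -0.0]
ft_force: [0.4, 0.1, -0.1]
opening: 0.0848
```

```bash
python3 - <<'E'
from h import *
st=r.state();print(st['eef_pos'],R.from_quat(st['orientation']).as_matrix().round(3))
cv2.imwrite("pics/w_a.png",capture('wrist')[:,:,::-1])
C=cam('wrist',st);print(proj(C,[[.6885,.037,.222]]))
E
```

```text
[0.65394478 0.01789396 0.25269166] [[ 0.967  0.256 -0.003]
 [ 0.256 -0.967  0.   ]
 [-0.003 -0.001 -1.   ]]
[[304.15317568 162.6814102 ]]
```

View pics/w_a.png

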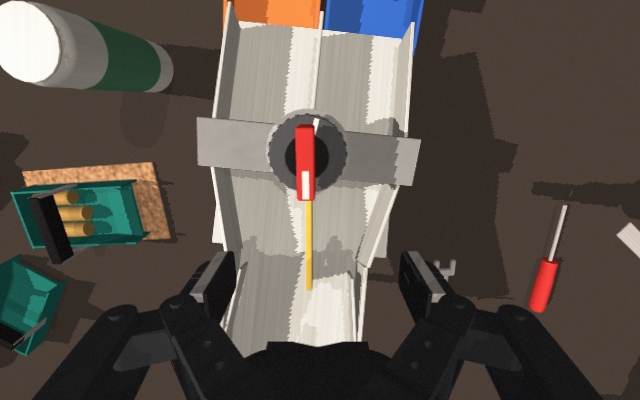

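Emit:
drive_tool(rows=[[[38.5,-9.3,0],0,85],[[0,0,0],0,50],[[0,0,30],0,40],[[0,0,0],0,40]])

```text
time_s: 1.9
eef_pos: [0.6866, 0.0369, 0.219]
orientation: [0.992, 0.13, -0.005, -0.001]
ft_force: [-1.0, -0.1, -0.9]
opening: 0.0434
```

```bash
python3 - <<'E'
from h import *
st=r.state();print(st['eef_pos'])
cv2.imwrite("pics/w_b.png",capture('wrist')[:,:,::-1])
E
```

```text
[0.68656974 0.03690193 0.2189774 ]
```

View pics/w_b.png

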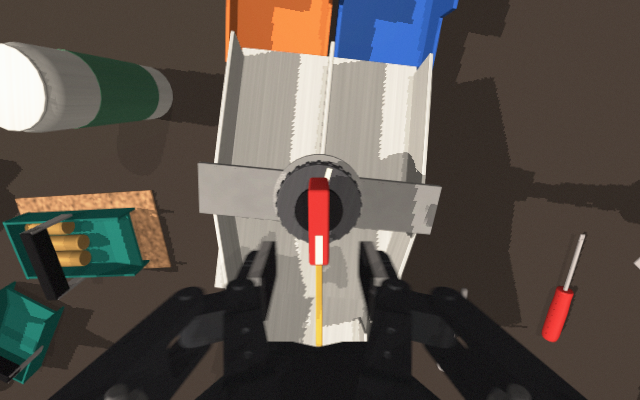

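Emit:
drive_tool(newtons=60, rows=[[[2,0,25],0,40],[[0,0,0],0,10],[[0,0,0],0,10],[[0,0,0],0,10],[[0,0,0],0,10]])

```text
time_s: 2.45
eef_pos: [0.6926, 0.0372, 0.2012]
orientation: [0.992, 0.129, 0.001, 0.0]
ft_force: [0.2, -0.5, 0.7]
opening: 0.0104
```

```bash
python3 - <<'E'
from h import *
st=r.state();print(st['eef_pos'],st['opening'],st['ft_force'])
cv2.imwrite("pics/w_c.png",capture('wrist')[:,:,::-1])
cv2.imwrite("pics/s_c.png",capture('side')[:,:,::-1])
crop('pics/s_c2.png','pics/s_c.png',180,80,400,240,3.6)
E
```

```text
[0.69263504 0.03722716 0.20118464] 0.010428475597199244 [ 0.19859779 -0.46599513  0.71271628]
```

View pics/w_c.png

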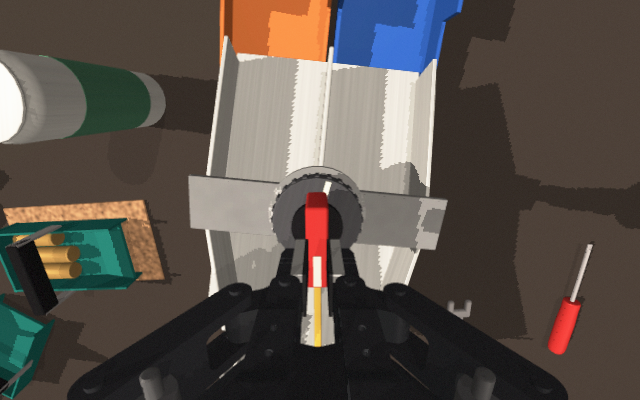

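View pics/s_c2.png

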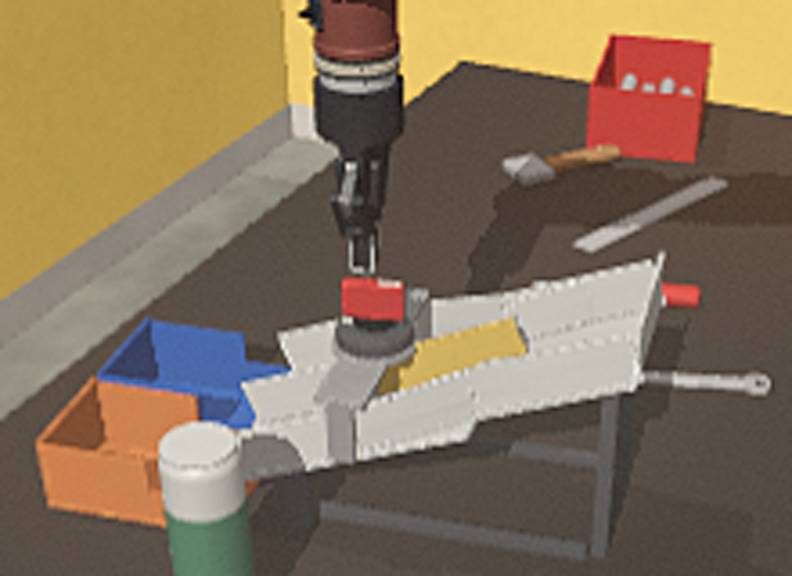

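```bash
python3 - <<'E'
from h import *
st=r.state()
S=cam('side')
p=st['eef_pos']
def cc(uv): return ((uv-[180,80])*3.6).round(0).tolist()
for dz in [0,.02,.03,.04]: print(dz,cc(proj(S,[p+[0,0,dz]])))
print(cc(proj(S,[[.689,.037,.222],[.689,.037,.188]])))
C=cam('scene');print(proj(C,[p]))
im=capture('scene');cv2.imwrite("pics/sc_c.png",im[:,:,::-1]);crop('pics/sc_c2.png','pics/sc_c.png',280,150,420,260,5.6)
print(r.state()['qpos'])
E
```

```text
0 [[366.0, 303.0]]
0.02 [[366.0, 283.0]]
0.03 [[365.0, 274.0]]
0.04 [[365.0, 264.0]]
[[369.0, 283.0], [370.0, 315.0]]
[[346.60926639 233.52561066]]
[-4.73221028e-02  3.53618620e-01  1.43202451e+00 -4.68879292e-06
  1.35450089e+00  1.26514377e+00]
```

View pics/sc_c2.png

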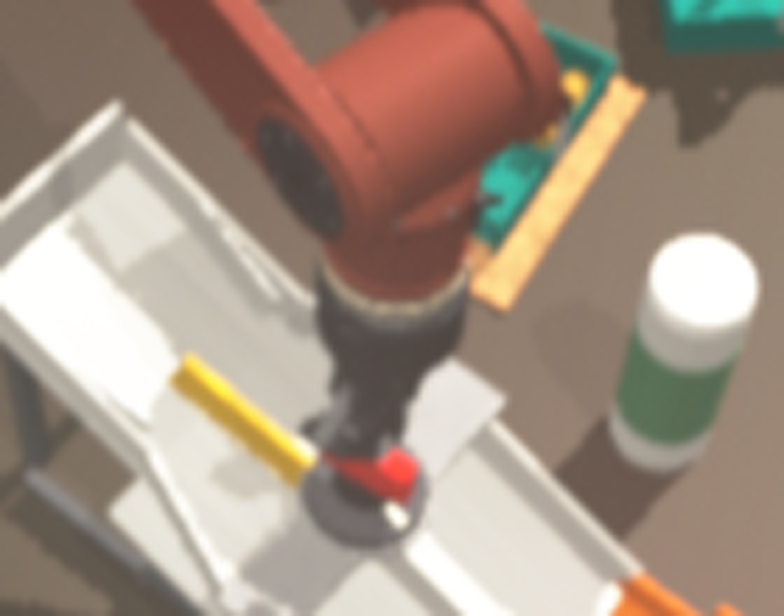

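```bash
python3 - <<'E'
from h import *
crop('pics/w_c2.png','pics/w_c.png',250,160,390,270,5.6)
E
```

```text
(no output)
```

View pics/w_c2.png

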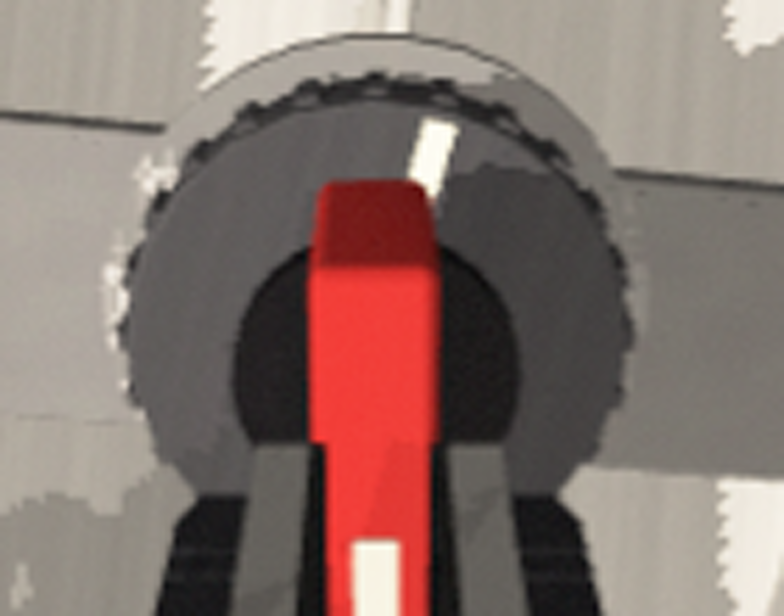

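```bash
cat > fit2.py <<'E'
from h import *
from scipy.optimize import least_squares
import sys
exec(open('fit.py').read().split("f=lambda")[0].replace("st=r.state()","st=dict(eef_pos=np.array([.624104,.000129,.192879]),orientation=np.array([.70710305,.70710952,-.00073591,-.00092968]))"))
def f(p):
    Q=W(p,P);Q[:,2]-=p[3]; return (proj(C,Q)-U).ravel()
s=least_squares(f,[.6,0,0,0],loss='soft_l1');print(s.x,s.fun.reshape(-1,2).round(1))
# current image
st=r.state();C2=cam('wrist',st)
# w_c points: wall ends at exits +y,-y, divider end, knob top centre far end edge corners
U2=np.array([[226,37],[434,60],[331,47]]);P2=np.array([[.18,.097,.0935],[.18,-.097,.0935],[.18,0,.0935]])
print(proj(C2,W(s.x[:3],P2))-U2)
E
python3 fit2.py
```

```text
[0.64049555 0.02880499 0.15941271 0.00143521] [[-0.5 -0.4]
 [ 1.3  0.2]
 [-1.2 -1.5]
 [-0.6  0.3]
 [-1.4  1.5]
 [ 5.2  0.1]]
[[-2.17868763  1.62524554]
 [ 2.36760456  1.8114887 ]
 [ 0.3164204   2.54736702]]
```

```bash
python3 - <<'E'
from h import *
S=cam('side')
def cc(uv): return ((uv-[180,80])*3.6).round(0).tolist()
for z in [.193,.206,.22,.23]: print(z,cc(proj(S,[[.624-.045,0,z],[.624+.045,0,z]])))
crop('pics/s_c3.png','pics/s_c.png',250,110,320,190,8)
st=r.state();C=cam('wrist',st)
T=np.array(R.from_quat(st['orientation']).as_matrix())
for z in [0,-.005,-.019,-.03]:
  print(z,((proj(C,[st['eef_pos']+T@[a,b,z] for a in(.011,) for b in (-.0052,.0052,-.007,.007)])-[250,160])*5.6).round(0).tolist())
E
```

```text
0.193 [[497.0, 317.0], [408.0, 297.0]]
0.206 [[497.0, 305.0], [407.0, 285.0]]
0.22 [[498.0, 291.0], [407.0, 271.0]]
0.23 [[498.0, 281.0], [407.0, 262.0]]
0 [[332.0, 293.0], [420.0, 293.0], [317.0, 293.0], [435.0, 293.0]]
-0.005 [[331.0, 309.0], [421.0, 309.0], [315.0, 309.0], [436.0, 309.0]]
-0.019 [[327.0, 357.0], [424.0, 357.0], [311.0, 357.0], [441.0, 357.0]]
-0.03 [[324.0, 400.0], [427.0, 400.0], [306.0, 400.0], [445.0, 400.0]]
```

View pics/s_c3.png

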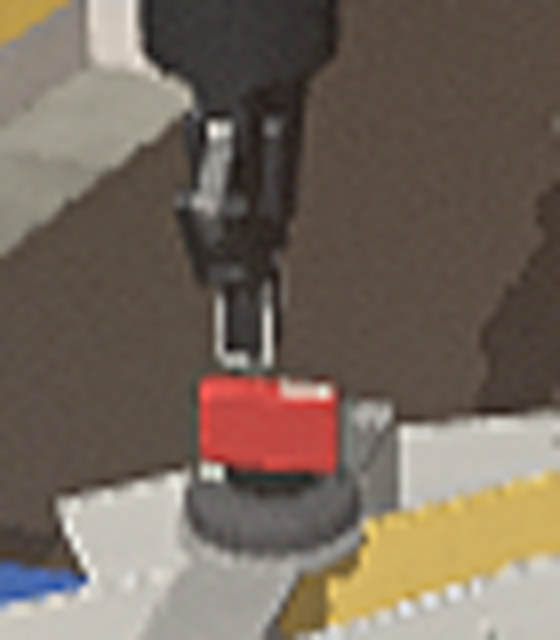

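Emit:
drive_tool(rows=[[[0,0,0],0,40],[[0,0,0],0,40],[[0,0,0],0,40],[[0,0,25],0,40],[[0,0,0],0,40]])

```text
time_s: 3.1
eef_pos: [0.6891, 0.0375, 0.1703]
orientation: [0.992, 0.129, -0.003, -0.001]
ft_force: [-1.5, 0.1, -0.7]
opening: 0.0403
```

```bash
cat > look.py <<'E'
from h import *
import sys
t=sys.argv[1]
st=r.state();print(st['time_s'],st['eef_pos'].round(4),st['opening'],st['ft_force'].round(1))
for n in sys.argv[2:]:
    cv2.imwrite(f"pics/{t}_{n}.png",capture(n)[:,:,::-1])
a=None
if 'side' in sys.argv[2:] and 'wrist' in sys.argv[2:]:
    a=cv2.imread(f"pics/{t}_side.png")[110:190,240:330];a=cv2.resize(a,None,fx=5,fy=5,interpolation=cv2.INTER_CUBIC)
    b=cv2.imread(f"pics/{t}_wrist.png")[130:330,220:420];b=cv2.resize(b,(400,400),interpolation=cv2.INTER_CUBIC)
    cv2.imwrite(f"pics/{t}_m.png",np.hstack([a[:400,:400],b]))
E
python3 look.py d side wrist
```

```text
3.1 [0.6891 0.0375 0.1703] 0.04033268080580229 [-1.5  0.1 -0.7]
```

View pics/d_m.png

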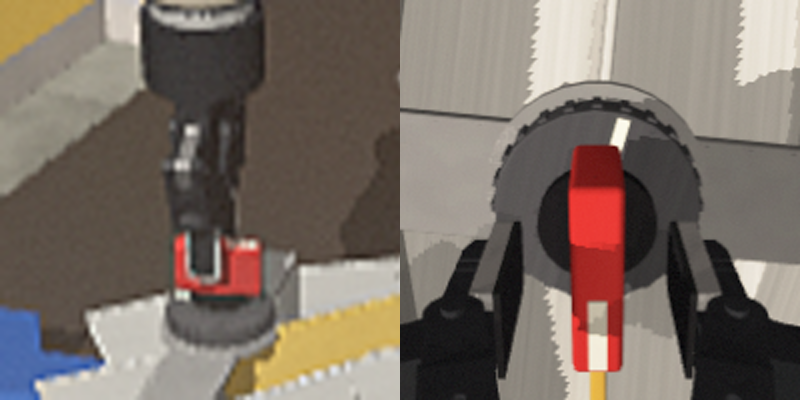

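Emit:
drive_tool(newtons=50, rows=[[[-3,0,1],0,40],[[0,0,0],0,5],[[0,0,0],0,5],[[0,0,0],0,5],[[0,0,0],0,5]])

```text
time_s: 3.7
eef_pos: [0.6893, 0.0366, 0.1745]
orientation: [0.992, 0.129, 0.001, 0.0]
ft_force: [-1.0, 1.0, 3.8]
opening: 0.0125
```

```bash
python3 look.py e side wrist
```

```text
3.7 [0.6893 0.0366 0.1745] 0.012481851672754625 [-1.   1.   3.8]
```

View pics/e_m.png

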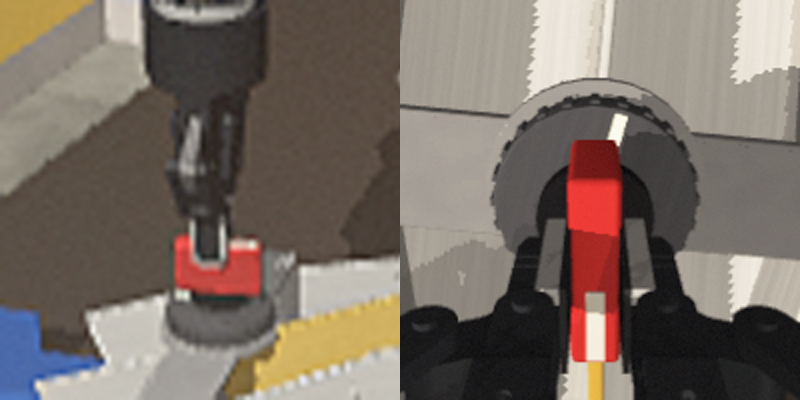

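Emit:
drive_tool(rows=[[[0,0,0],-0.7,5],[[0,0,0],-0.7,5],[[0,0,0],-0.7,5],[[0,0,0],-0.6,5],[[0,0,0],0,5]])

```text
time_s: 4.3
eef_pos: [0.689, 0.0378, 0.1744]
orientation: [0.95, 0.313, 0.001, -0.001]
ft_force: [-1.8, 2.1, 5.3]
opening: 0.0122
```

```bash
python3 look.py f side wrist; python3 -c "
from h import *
s=r.state();print(s['ft_torque'],s['qpos'])"
```

```text
4.3 [0.689  0.0378 0.1744] 0.012181543143500324 [-1.8  2.1  5.3]
[ 0.42789944  0.27963049 -0.2142389 ] [-0.04788079  0.3668853   1.46366832  0.0023886   1.31049945  0.88756816]
```

View pics/f_m.png

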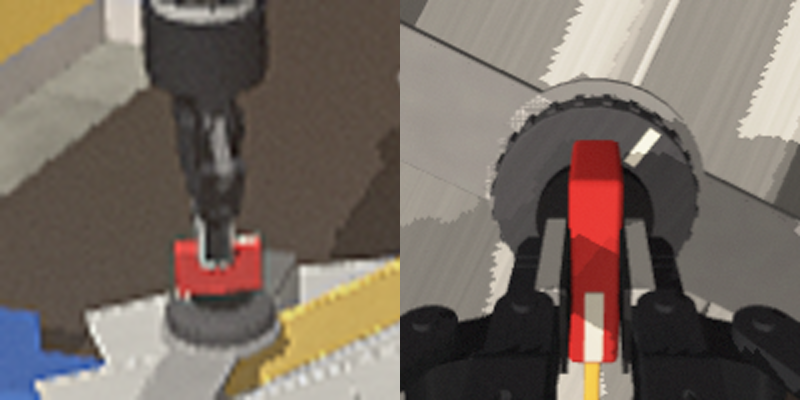

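View pics/f_wrist.png

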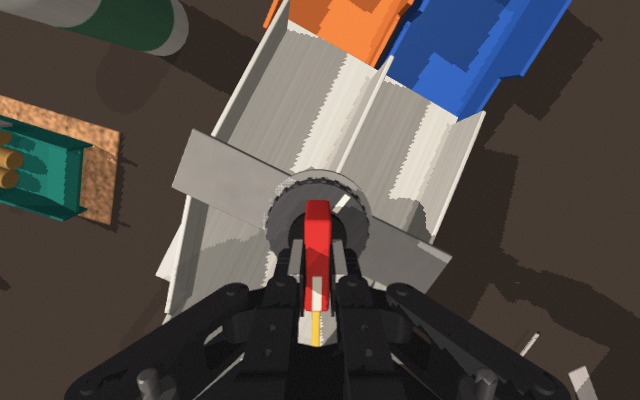

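Emit:
drive_tool(rows=[[[0,0,0],-0.3,5],[[0,0,0],0,5]])

```text
time_s: 4.6
eef_pos: [0.689, 0.0379, 0.1745]
orientation: [0.944, 0.331, 0.001, -0.001]
ft_force: [-2.5, 2.3, 5.5]
opening: 0.0126
```

```bash
python3 -c "
from h import *
s=r.state();print(s['ft_torque'],s['ft_force'],2*np.arctan2(s['orientation'][1],s['orientation'][0]),s['qpos'][5])"
```

```text
[ 0.43716386  0.39590339 -0.94966503] [-2.54586452  2.25904222  5.5384078 ] 0.6741882466342783 0.8477484743607624
```

Emit:
drive_tool(rows=[[[0,0,0],0.25,5],[[0,0,0],0,40],[[0,0,0],0,40],[[0,0,0],0,40],[[0,0,-50],0,40]])

```text
time_s: 5.1
eef_pos: [0.6822, 0.0366, 0.2123]
orientation: [0.949, 0.316, -0.009, -0.004]
ft_force: [0.1, 0.2, -0.7]
opening: 0.0401
```

Emit:
drive_tool(rows=[[[0,0,-50],0,60],[[0,0,-50],0,60],[[0,0,0],0,60]])

```text
time_s: 5.4
eef_pos: [0.6935, 0.0362, 0.3348]
orientation: [0.949, 0.316, 0.009, 0.003]
ft_force: [-0.2, 0.6, 1.4]
opening: 0.0601
```

```bash
python3 look.py g side wrist scene
```

```text
5.4 [0.6935 0.0362 0.3348] 0.060082499343497575 [-0.2  0.6  1.4]
```

View pics/g_wrist.png

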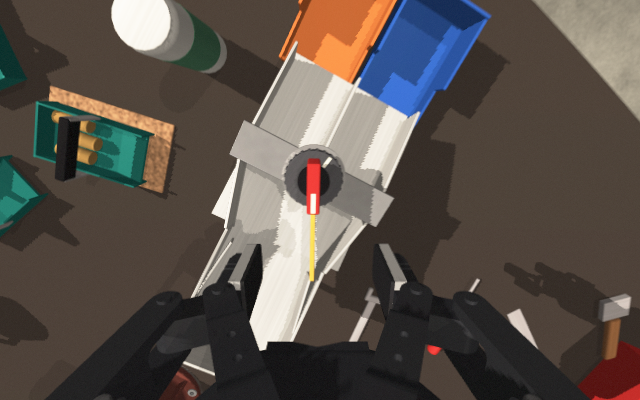

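Emit:
drive_tool(rows=[[[50,0,-20],0,60],[[50,0,-20],0,60],[[50,0,-20],0,60],[[50,0,0],0,60],[[50,0,0],0,60]])

```text
time_s: 6.05
eef_pos: [0.8737, 0.1749, 0.3769]
orientation: [0.949, 0.316, -0.001, -0.0]
ft_force: [1.7, 0.4, 0.4]
opening: 0.06
```

Emit:
drive_tool(rows=[[[50,0,0],0,60],[[50,0,0],0,60],[[50,0,0],0,60],[[50,0,0],0,60],[[50,0,0],0,60]])

```text
time_s: 6.55
eef_pos: [0.9266, 0.2843, 0.3175]
orientation: [0.947, 0.315, 0.061, 0.003]
ft_force: [0.2, -0.7, -0.5]
opening: 0.0603
```

```bash
python3 -c "
from h import *
s=r.state();print(s['qpos'].round(3),s['eef_pos'],R.from_quat(s['orientation']).as_matrix().round(3))"
```

```text
[0.224 0.964 0.313 0.005 1.742 1.153] [0.92658468 0.28434278 0.3174637 ] [[ 0.794  0.597  0.118]
 [ 0.598 -0.801  0.032]
 [ 0.114  0.045 -0.993]]
```

```bash
cat > fit3.py <<'E'
from h import *
from scipy.optimize import least_squares
S=cam('side');C=cam('scene')
Gs=dict(eef_pos=np.array([.6935,.0362,.3348]),orientation=np.array([.949,.316,.009,.003]))
G=cam('wrist',Gs)
def sd(a):return np.array(a)/6+[250,240]
def sc(a):return np.array(a)/6+[330,90]
padP=np.array([[.11,-.065,.004],[.11,.065,.004],[-.11,.065,.004],[-.11,-.065,.004]])
# side: near corners = +x? world: pad corner labels by assumption x toward +y
up=sd([(115,485),(415,505),(443,145),(193,125)])
w=onz(S,up,.004);print('pad corners',w.round(4),w.mean(0))
d=(w[0]+w[1]-w[2]-w[3]);print('pad yaw',np.degrees(np.arctan2(d[1],d[0])), np.linalg.norm(w-np.roll(w,1,0),axis=1))
rear=onz(S,sd([(170,392),(388,402)]),.044);print('rear top',rear,np.linalg.norm(rear[0]-rear[1]))
b=onz(S,sd([(195,165),(412,185)]),.094);print('bar top edge',b,b.mean(0))
bc=onz(C,sc([(185,412),(305,470)]),.090);print('bar scene',bc,bc.mean(0),np.linalg.norm(bc[0]-bc[1]))
rc=onz(C,sc([(240,370),(358,425)]),.044);print('rear scene',rc)
d=bc[1]-bc[0];print(np.degrees(np.arctan2(d[1],d[0])))
E
python3 fit3.py
python3 - <<'E'
from h import *
crop('pics/g1.png','pics/g_wrist.png',0,60,200,210,4)
E
```

```text
pad corners [[0.5149 0.4717 0.004 ]
 [0.3929 0.43   0.004 ]
 [0.4637 0.2225 0.004 ]
 [0.585  0.2601 0.004 ]] [0.48914434 0.3460913  0.004     ]
pad yaw 108.57991334856436 [0.22287622 0.1289691  0.21920278 0.1270814 ]
rear top [[0.49965274 0.44649622 0.044     ]
 [0.41262013 0.41442043 0.044     ]] 0.09275521601307089
bar top edge [[0.5268898  0.36552925 0.094     ]
 [0.43426785 0.33833017 0.094     ]] [0.48057883 0.35192971 0.094     ]
bar scene [[0.44446725 0.33867953 0.09      ]
 [0.52866413 0.36549941 0.09      ]] [0.48656569 0.35208947 0.09      ] 0.0883652678327674
rear scene [[0.41802991 0.41879068 0.044     ]
 [0.50378319 0.44688488 0.044     ]]
17.668639187048743
```

View pics/g1.png

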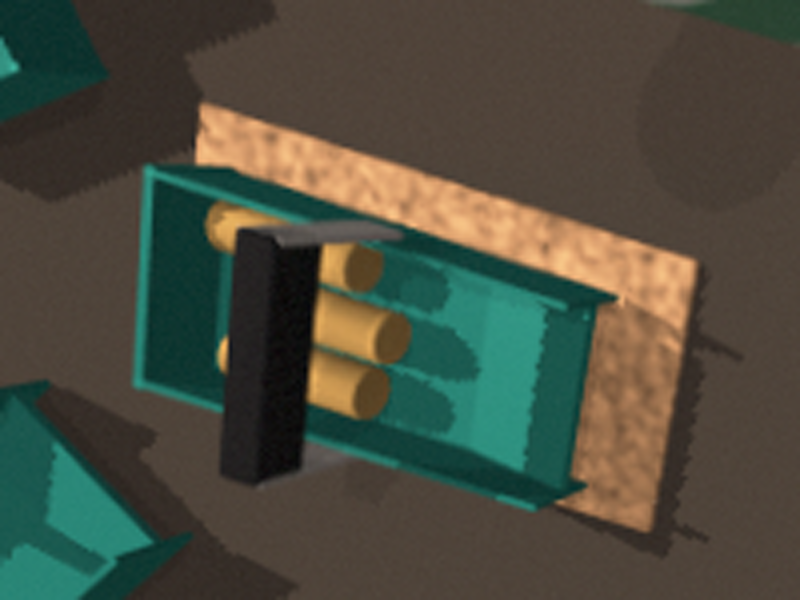

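Emit:
drive_tool(rows=[[[0,0,0],1,60],[[0,0,0],1,60],[[0,0,0],0.35,60],[[50,0,0],0,60],[[50,0,0],0,60]])

```text
time_s: 7.05
eef_pos: [0.9528, 0.293, 0.3057]
orientation: [0.983, 0.156, 0.093, -0.011]
ft_force: [-0.9, -0.0, -1.0]
opening: 0.0601
```

```bash
cat > q.py <<'E'
from h import *
s=r.state();M=R.from_quat(s['orientation']).as_matrix()
az=lambda v:round(float(np.degrees(np.arctan2(v[1],v[0]))),1)
print('t',round(s['time_s'],2),'q',s['qpos'].round(3),'p',s['eef_pos'].round(4),'open',round(s['opening']*1000,1))
print('tilt',np.degrees(np.arccos(-M[2,2])).round(1),'azz',az(M[:,2]),'azx',az(M[:,0]),'azy',az(M[:,1]),'yz',M[2,1].round(3),'F',s['ft_force'].round(1))
E
python3 q.py
```

```text
t 7.05 q [0.225 0.98  0.313 0.009 1.662 1.483] p [0.9528 0.293  0.3057] open 60.1
tilt 10.7 azz 15.7 azx 18.1 azy -72.0 yz 0.007 F [-0.9 -0.  -1. ]
```

Emit:
drive_tool(rows=[[[50,0,0],0,60],[[50,0,0],0,60],[[50,0,0],0,60],[[50,0,0],0,60],[[50,0,0],0,60]])

```text
time_s: 7.55
eef_pos: [1.0082, 0.3137, 0.3002]
orientation: [0.973, 0.154, 0.17, -0.022]
ft_force: [0.3, 0.6, 0.1]
opening: 0.0602
```

```bash
python3 q.py
```

```text
t 7.55 q [0.229 1.001 0.314 0.02  1.483 1.487] p [1.0082 0.3137 0.3002] open 60.2
tilt 19.8 azz 16.5 azx 18.1 azy -72.1 yz 0.009 F [0.3 0.6 0.1]
```

Emit:
drive_tool(rows=[[[50,0,10],0,60],[[50,0,10],0,60],[[50,0,10],0,60],[[50,0,10],0,60],[[50,0,10],0,60]])

```text
time_s: 8.05
eef_pos: [1.0639, 0.3338, 0.2935]
orientation: [0.956, 0.152, 0.247, -0.034]
ft_force: [-0.6, -0.1, -0.5]
opening: 0.06
```

Emit:
drive_tool(rows=[[[50,0,20],0,60],[[50,0,20],0,60],[[50,0,20],0,60],[[50,0,20],0,60],[[50,0,20],0,60]])

```text
time_s: 8.55
eef_pos: [1.1152, 0.3519, 0.2877]
orientation: [0.934, 0.149, 0.321, -0.045]
ft_force: [-0.3, 0.4, -0.2]
opening: 0.0597
```

```bash
python3 q.py
```

```text
t 8.55 q [0.235 1.068 0.314 0.042 1.102 1.483] p [1.1152 0.3519 0.2877] open 59.7
tilt 37.8 azz 17.0 azx 18.4 azy -72.1 yz 0.012 F [-0.3  0.4 -0.2]
```

Emit:
drive_tool(rows=[[[50,0,20],0,60],[[50,0,20],0,60],[[50,0,20],0,60],[[50,0,20],0,60],[[50,0,20],0,60]])

```text
time_s: 9.05
eef_pos: [1.1512, 0.3653, 0.3272]
orientation: [0.907, 0.145, 0.392, -0.055]
ft_force: [-0.1, -0.5, -0.1]
opening: 0.0597
```

Emit:
drive_tool(rows=[[[50,0,20],0,60],[[50,0,20],0,60],[[50,0,20],0,60],[[50,0,20],0,60],[[50,0,20],0,60]])

```text
time_s: 9.55
eef_pos: [1.1716, 0.3737, 0.3943]
orientation: [0.877, 0.14, 0.455, -0.065]
ft_force: [-0.4, -0.3, -0.6]
opening: 0.0603
```

```bash
python3 q.py
```

```text
t 9.55 q [0.237 1.036 0.309 0.069 0.844 1.471] p [1.1716 0.3737 0.3943] open 60.3
tilt 54.7 azz 17.2 azx 18.9 azy -72.2 yz 0.014 F [-0.4 -0.3 -0.6]
```

```bash
cat > to.py <<'E'
from h import *
import sys
s=r.state();M=R.from_quat(s['orientation']).as_matrix()
g=np.array([float(a) for a in sys.argv[1:4]])
d=M.T@(g-s['eef_pos'])*1000
n=int(np.ceil(np.linalg.norm(d)/45))
print('from',s['eef_pos'].round(4),'tool shift',d.round(1),'rows',n,'each',(d/n).round(1))
E
python3 to.py .453 .34 .32
```

```text
from [1.1716 0.3737 0.3943] tool shift [-459.5 -188.5 -525.7] rows 17 each [-27.  -11.1 -30.9]
```

Emit:
drive_tool(rows=[[[-27,-11,-31],0,60],[[-27,-11,-31],0,60],[[-27,-11,-31],0,60],[[-27,-11,-31],0,60],[[-27,-11,-31],0,60]])

```text
time_s: 10.05
eef_pos: [0.9699, 0.364, 0.3753]
orientation: [0.877, 0.14, 0.455, -0.065]
ft_force: [-0.1, 0.0, 0.5]
opening: 0.0599
```

```bash
python3 q.py;python3 to.py .453 .34 .32
```

```text
t 10.05 q [0.288 0.474 1.214 0.022 0.498 1.527] p [0.9699 0.364  0.3753] open 59.9
tilt 54.8 azz 17.2 azx 18.9 azy -72.2 yz 0.013 F [-0.1  0.   0.5]
from [0.9699 0.364  0.3753] tool shift [-331.9 -135.8 -377.1] rows 12 each [-27.7 -11.3 -31.4]
```

Emit:
drive_tool(rows=[[[-28,-11,-31],0,60],[[-28,-11,-31],0,60],[[-28,-11,-31],0,60],[[-28,-11,-31],0,60],[[-28,-11,-31],0,60]])

```text
time_s: 10.55
eef_pos: [0.7558, 0.3528, 0.3501]
orientation: [0.877, 0.14, 0.455, -0.065]
ft_force: [-0.6, 1.1, 0.5]
opening: 0.0602
```

```bash
python3 q.py;python3 to.py .453 .34 .32
```

```text
t 10.55 q [ 0.378  0.067  1.76  -0.177  0.365  1.765] p [0.7558 0.3528 0.3501] open 60.2
tilt 54.8 azz 17.3 azx 18.8 azy -72.2 yz 0.013 F [-0.6  1.1  0.5]
from [0.7558 0.3528 0.3501] tool shift [-192.3  -80.8 -222. ] rows 7 each [-27.5 -11.5 -31.7]
```

Emit:
drive_tool(rows=[[[-28,-11,-32],0,60],[[-28,-12,-32],0,60],[[-28,-12,-32],0,60],[[-28,-12,-32],0,60]])

```text
time_s: 10.95
eef_pos: [0.5806, 0.3456, 0.3322]
orientation: [0.877, 0.14, 0.455, -0.066]
ft_force: [-0.8, 0.2, 0.1]
opening: 0.0603
```

```bash
python3 q.py;python3 to.py .453 .34 .30
```

```text
t 10.95 q [ 0.525 -0.266  2.099 -0.476  0.405  2.128] p [0.5806 0.3456 0.3322] open 60.3
tilt 54.8 azz 17.3 azx 18.8 azy -72.2 yz 0.012 F [-0.8  0.2  0.1]
from [0.5806 0.3456 0.3322] tool shift [-97.  -34.1 -82.3] rows 3 each [-32.3 -11.4 -27.4]
```

Emit:
drive_tool(rows=[[[0,0,0],-1,60],[[0,0,0],-1,60],[[0,0,0],-1,60],[[0,0,0],-1,60],[[0,0,0],-1,60]])

```text
time_s: 11.45
eef_pos: [0.5821, 0.346, 0.3326]
orientation: [0.775, 0.434, 0.45, 0.095]
ft_force: [-0.4, -0.3, -0.3]
opening: 0.0597
```

Emit:
drive_tool(rows=[[[0,0,0],-1,60],[[0,0,0],-1,60],[[0,0,0],-1,60],[[0,0,0],-1,60],[[0,0,0],-1,60]])

```text
time_s: 11.95
eef_pos: [0.5822, 0.3459, 0.3325]
orientation: [0.58, 0.673, 0.39, 0.243]
ft_force: [-0.6, 0.5, -0.3]
opening: 0.0603
```

Emit:
drive_tool(rows=[[[0,0,0],-1,60],[[0,0,0],-1,60],[[0,0,0],-1,60],[[0,0,0],-1,60],[[0,0,0],-1,60]])

```text
time_s: 12.45
eef_pos: [0.5822, 0.3459, 0.3325]
orientation: [0.315, 0.83, 0.283, 0.362]
ft_force: [-0.7, -0.9, 0.1]
opening: 0.0599
```

Emit:
drive_tool(rows=[[[0,0,0],-1,60],[[0,0,0],-1,60],[[0,0,0],-1,60],[[0,0,0],-1,60],[[0,0,0],-1,60]])

```text
time_s: 12.95
eef_pos: [0.5822, 0.3459, 0.3325]
orientation: [0.012, 0.888, 0.142, 0.437]
ft_force: [-0.4, -0.4, 0.6]
opening: 0.0597
```

Emit:
drive_tool(rows=[[[0,0,0],-1,60],[[0,0,0],-1,60],[[0,0,0],-0.5,60],[[0,0,0],0,60]])

```text
time_s: 13.35
eef_pos: [0.5821, 0.3459, 0.3323]
orientation: [-0.14, 0.877, 0.066, 0.455]
ft_force: [0.3, 0.1, 0.8]
opening: 0.0597
```

```bash
python3 q.py;python3 to.py .453 .34 .20; python3 look.py h side wrist scene
```

```text
t 13.35 q [ 0.523 -0.262  2.095 -0.472  0.405 -1.018] p [0.5821 0.3459 0.3323] open 59.7
tilt 54.7 azz 17.3 azx -161.2 azy 107.8 yz -0.012 F [0.3 0.1 0.8]
from [0.5821 0.3459 0.3323] tool shift [179.7  35.5 -25.8] rows 5 each [35.9  7.1 -5.2]
13.35 [0.5821 0.3459 0.3323] 0.05969706255472317 [0.3 0.1 0.8]
```

View pics/h_wrist.png

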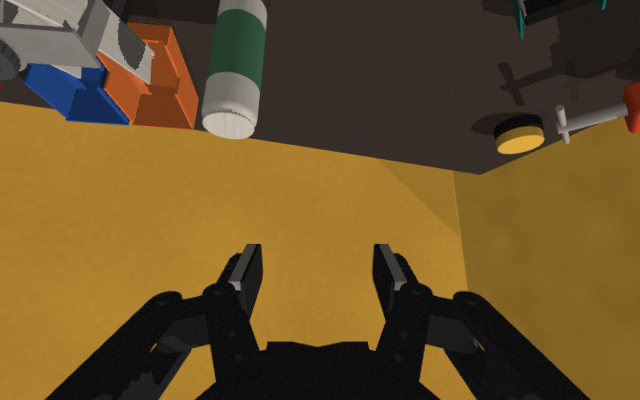

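View pics/h_side.png

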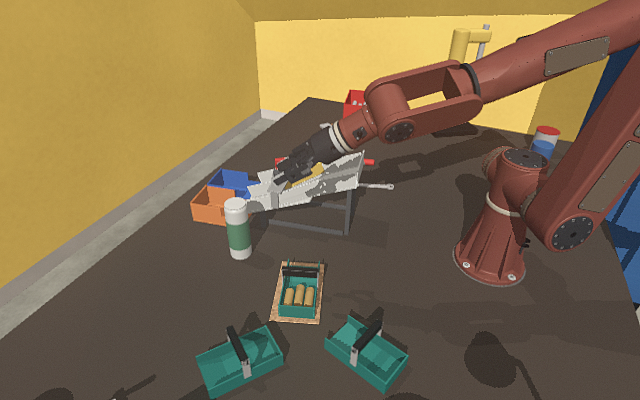

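```bash
python3 - <<'E'
from h import *
s=r.state();M=R.from_quat(s['orientation']).as_matrix()
S=cam('side');C=cam('scene')
for n,c in (('side',S),('scene',C)):
  print(n,[proj(c,[s['eef_pos']-M[:,2]*k])[0].round(0).tolist() for k in (0,.02,.035,.05)])
a=cv2.imread('pics/h_side.png')[130:210,240:340];b=cv2.imread('pics/h_scene.png')[120:220,290:390]
cv2.imwrite('pics/h_m.png',np.hstack([cv2.resize(a,(400,320),interpolation=2),cv2.resize(b,(320,320),interpolation=2)]))
E
```

```text
side [[262.0, 183.0], [269.0, 180.0], [274.0, 177.0], [279.0, 174.0]]
scene [[396.0, 137.0], [392.0, 133.0], [389.0, 130.0], [386.0, 126.0]]
```

View pics/h_m.png

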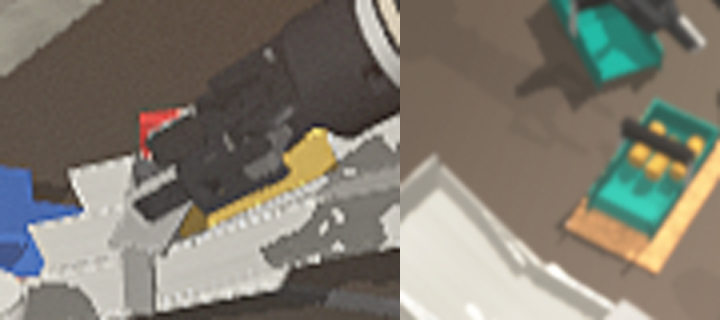

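Emit:
drive_tool(rows=[[[36,7,-5],0,60],[[36,7,-5],0,60],[[36,7,-5],0,60],[[36,7,-5],0,60],[[0,0,0],0,60]])

```text
time_s: 14.0
eef_pos: [0.4739, 0.3383, 0.2168]
orientation: [-0.142, 0.879, 0.063, 0.45]
ft_force: [0.0, -0.2, -1.5]
opening: 0.0598
```

```bash
python3 q.py;python3 to.py .453 .34 .107; python3 look.py i side wrist scene
```

```text
t 14.0 q [ 0.673 -0.325  2.367 -1.019  0.353 -0.375] p [0.4739 0.3383 0.2168] open 59.8
tilt 54.0 azz 17.2 azx -160.8 azy 107.9 yz -0.017 F [ 0.  -0.2 -1.5]
from [0.4739 0.3383 0.2168] tool shift [100.1   9.9  48.7] rows 3 each [33.4  3.3 16.2]
14.0 [0.4739 0.3383 0.2168] 0.059849342135240534 [ 0.  -0.2 -1.5]
```

View pics/i_wrist.png

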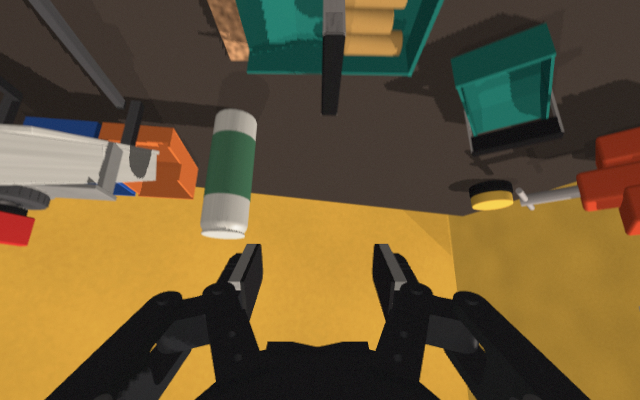

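View pics/i_side.png

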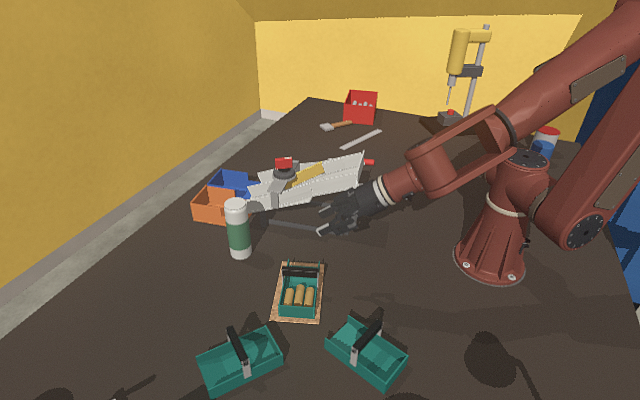

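```bash
cat > kin.py <<'E'
from h import *
from scipy.optimize import least_squares
D=[([-.1122,.2177,1.6149,0,1.3113,-.1122],[.6241,.0001,.1929]),
([-.0473,.3536,1.4320,0,1.3545,1.2651],[.6926,.0372,.2012]),
([-.0479,.3669,1.4637,.0024,1.3105,.8876],[.689,.0378,.1744]),
([0.224,0.964,0.313,0.005,1.742,1.153],[.9266,.2843,.3175]),
([0.235,1.068,0.314,0.042,1.102,1.483],[1.1152,.3519,.2877]),
([0.237,1.036,0.309,0.069,0.844,1.471],[1.1716,.3737,.3943]),
([0.288,0.474,1.214,0.022,0.498,1.527],[.9699,.364,.3753]),
([0.378,0.067,1.76,-0.177,0.365,1.765],[.7558,.3528,.3501]),
([0.525,-0.266,2.099,-0.476,0.405,2.128],[.5806,.3456,.3322]),
([0.673,-0.325,2.367,-1.019,0.353,-0.375],[.4739,.3383,.2168])]
Rz=lambda a:R.from_euler('z',a).as_matrix();Ry=lambda a:R.from_euler('y',a).as_matrix()
def fk(q,p,rot=False):
    h,a1,b,L2,a3,L3,T=p
    A=Rz(q[0]);x=np.array([0,0,h])+A@[a1,b,0]
    A=A@Ry(q[1]);x=x+A@[0,0,L2]
    A=A@Ry(q[2]);x=x+A@[a3,0,0]
    A=A@Rz(q[3]);x=x+A@[0,0,L3]
    A=A@Ry(q[4]);x=x+A@[0,0,T]
    A=A@Rz(q[5])
    return (x,A) if rot else x
def fun(p): return np.concatenate([fk(q,p)-np.array(x) for q,x in D])
best=None
for i in range(20):
    rng=np.random.default_rng(i)
    s=least_squares(fun,[.4,.0,.07,.4,.0,.4,.25]+rng.normal(0,.08,7),loss='soft_l1',f_scale=.01)
    if best is None or s.cost<best.cost: best=s
if __name__=='__main__':
    print(best.x.round(4),best.cost);print((best.fun.reshape(-1,3)*1000).round(1))
    x,A=fk(D[-1][0],best.x,True);print(A.round(3));print(R.from_quat([-.142,.879,.063,.45]).as_matrix().round(3))
E
python3 kin.py
```

```text
[ 2.945e-01 -2.000e-04  7.000e-02  4.545e-01  6.130e-02  5.580e-01
  3.416e-01] 1.0039684603540434e-06
[[ 0.1 -0.   0.1]
 [-0.3  0.1 -0.7]
 [ 0.1  0.   0.2]
 [ 0.1  0.3  0.1]
 [-0.2  0.2  0.2]
 [ 0.2 -0.6 -0.4]
 [-0.1  0.   0.4]
 [ 0.3 -0.4  0.2]
 [-0.2  0.2  0.1]
 [-0.1  0.2 -0.2]]
[[ 0.307 -0.555  0.773]
 [-0.951 -0.193  0.24 ]
 [ 0.016 -0.809 -0.587]]
[[-0.554 -0.307  0.774]
 [-0.193  0.952  0.239]
 [-0.81  -0.017 -0.587]]
```

```bash
cat >> kin.py <<'E'
K=best.x
lo=np.array([-2.75,-.78,.31,-1.13,.13,-2.58])+.01;hi=np.array([2.75,2.1,2.55,4.27,2.63,2.58])-.01
RT=Rz(np.pi/2)
def fkt(q):
    x,A=fk(q,K,True); return x,A@RT
# determine RT from data
_x,_A=fk(D[-1][0],K,True);_B=R.from_quat([-.142,.879,.063,.45]).as_matrix()
_o=R.from_matrix(_A.T@_B).as_euler('zyx');RT=Rz(round(_o[0]/(np.pi/2))*np.pi/2)
def ik(x,B,q0):
    def f(q):
        y,A=fkt(q); return np.concatenate([(y-x)*10,R.from_matrix(A.T@B).as_rotvec()])
    s=least_squares(f,np.clip(q0,lo,hi),bounds=(lo,hi)); y,A=fkt(s.x)
    return s.x,np.linalg.norm(y-x)*1000,np.degrees(np.linalg.norm(R.from_matrix(A.T@B).as_rotvec()))
def ori(al,azz=17.2,flip=True):
    c,s=np.cos(np.radians(azz)),np.sin(np.radians(azz));a=np.radians(al)
    h=np.array([c,s,0]);z=h*np.sin(a)+np.array([0,0,-np.cos(a)])
    x=h*np.cos(a)+np.array([0,0,np.sin(a)])
    if flip:x=-x
    return np.c_[x,np.cross(z,x),z]
E
python3 - <<'E'
from kin import *
q0=r.state()['qpos']
for al in (25,35,40,45,50,54,60):
    B=ori(al); 
    for back in (0,.09):
      x=np.array([.485,.35,.082])+(.051-back)*B[:,2]
      q,e,o=ik(x,B,q0);print(al,back,q.round(2),round(e,1),round(o,1))
E
```

```text
25 0 [ 0.56  0.18  2.07 -0.24  0.48 -1.12] 0.0 0.0
25 0.09 [ 0.58 -0.04  2.11 -0.19  0.66 -1.16] 0.0 0.0
35 0 [ 0.59  0.15  2.16 -0.62  0.28 -0.74] 0.0 0.0
35 0.09 [ 0.62 -0.1   2.24 -0.43  0.45 -0.91] 0.0 0.0
40 0 [ 0.6   0.15  2.21 -1.07  0.22 -0.28] 0.0 0.0
40 0.09 [ 0.65 -0.11  2.3  -0.67  0.36 -0.66] 0.0 0.0
45 0 [ 0.59  0.15  2.21 -1.12  0.19 -0.24] 1.0 4.1
45 0.09 [ 0.67 -0.11  2.36 -1.06  0.3  -0.26] 0.0 0.0
50 0 [ 0.57  0.14  2.22 -1.12  0.17 -0.25] 2.1 8.7
50 0.09 [ 0.66 -0.12  2.38 -1.12  0.26 -0.21] 1.2 4.3
54 0 [ 0.56  0.13  2.22 -1.12  0.14 -0.27] 3.0 12.2
54 0.09 [ 0.64 -0.13  2.39 -1.12  0.23 -0.22] 2.4 8.2
60 0 [ 0.56  0.12  2.22 -1.12  0.14 -0.27] 4.4 17.6
60 0.09 [ 0.61 -0.15  2.41 -1.12  0.17 -0.25] 4.2 14.1
```

```bash
cat > plan.py <<'E'
from kin import *
def scoopR(yaw=108): return Rz(np.radians(yaw))
hop=np.array([.508,.007])
cyaw=.16;co=np.array([.641,.029])
def tochute(p):
    d=np.asarray(p)[...,:2]-co;c,s=np.cos(cyaw),np.sin(cyaw)
    return np.stack([d[...,0]*c+d[...,1]*s,-d[...,0]*s+d[...,1]*c,np.asarray(p)[...,2]],-1)
corn=np.array([[-.085,y,-.061] for y in(-.047,.047)]+[[-.085,y,-.038] for y in(-.047,.047)]+[[-.037,y,-.078] for y in(-.047,.047)]+[[.087,y,-.078] for y in(-.047,.047)])
def pour(al,ph,lipz=.245,off=.03,azz=17.2,flip=True):
    B0=ori(al,azz,flip);B=B0@Rz(np.radians(ph));Sc=B@B0.T@scoopR(azz+90.8)
    up=Sc.T@[0,0,1];m=-Sc[:,0];hd=np.degrees(np.arctan2(m[1],m[0]))
    hv=np.array([np.cos(np.radians(hd)),np.sin(np.radians(hd))])
    lip=Sc@[-.085,0,-.061]
    H=np.array([*(hop-off*hv),lipz])-lip
    c=H+corn@Sc.T
    return B,Sc,up,hd,H,c
if __name__=='__main__':
    q0=r.state()['qpos']
    for azz,als in ((17.2,(35,40,45)),(197.2,(35,45,55))):
      for al in als:
        g=ik(np.array([.485,.35,.082])+.051*ori(al,azz)[:,2],ori(al,azz),[.6,-.2,2.4,0,1.3,0])
        print('grasp',azz,al,g[0].round(2),round(g[1],1),round(g[2],1))
        for ph in (60,75,90,105):
          if azz>100: ph=-ph
          for fl in (True,False):
            B,Sc,up,hd,H,c=pour(al,ph,azz=azz,flip=fl)
            q,e,o=ik(H+.051*B[:,2],B,g[0]);
            print(azz,al,ph,fl,'up',up.round(2),'head',round(hd),'H',H.round(3),'q',q.round(2),round(e,1),round(o,1))
E
python3 plan.py
```

```text
grasp 17.2 35 [ 0.59  0.15  2.16 -0.62  0.28 -0.74] 0.0 0.0
17.2 35 60 True up [0.5  0.23 0.84] head -127 H [0.565 0.057 0.338] q [-0.15 -0.31  2.05  0.33  0.88 -1.12] 0.0 0.0
17.2 35 60 False up [0.5  0.23 0.84] head -127 H [0.565 0.057 0.338] q [ 0.16 -0.42  2.36 -1.12  0.31 -2.57] 10.1 34.1
17.2 35 75 True up [0.56 0.34 0.76] head -144 H [0.579 0.028 0.339] q [-0.22 -0.28  2.02  0.37  0.89 -0.94] 0.0 0.0
17.2 35 75 False up [0.56 0.34 0.76] head -144 H [0.579 0.028 0.339] q [ 0.13 -0.37  2.28 -0.93  0.4  -2.57] 8.8 32.6
17.2 35 90 True up [0.58 0.46 0.67] head -162 H [ 0.585 -0.004  0.335] q [-0.29 -0.25  2.01  0.42  0.91 -0.77] 0.0 0.0
17.2 35 90 False up [0.58 0.46 0.67] head -162 H [ 0.585 -0.004  0.335] q [ 0.08 -0.33  2.2  -0.7   0.51 -2.57] 7.8 30.8
17.2 35 105 True up [0.56 0.58 0.59] head 180 H [ 0.584 -0.036  0.329] q [-0.36 -0.24  2.01  0.46  0.92 -0.6 ] 0.0 0.0
17.2 35 105 False up [0.56 0.58 0.59] head 180 H [ 0.584 -0.036  0.329] q [-0.   -0.3   2.14 -0.48  0.6  -2.57] 7.1 28.4
grasp 17.2 40 [ 0.6   0.15  2.21 -1.07  0.22 -0.28] 0.0 0.0
17.2 40 60 True up [0.56 0.24 0
[... 4351 characters left out ...]
ead 173 H [ 0.625 -0.043  0.209] q [-0.05  0.83  1.04 -0.35  2.17 -0.14] 0.0 0.0
197.2 55 -75 False up [-0.79  0.36  0.5 ] head 173 H [ 0.625 -0.043  0.209] q [-0.03  0.88  1.   -0.44  2.22  2.57] 6.2 23.2
197.2 55 -90 True up [-0.81  0.48  0.33] head -162 H [ 0.626 -0.008  0.196] q [-0.01  0.85  1.04 -0.31  2.17 -0.36] 0.0 0.0
197.2 55 -90 False up [-0.81  0.48  0.33] head -162 H [ 0.626 -0.008  0.196] q [ 0.    0.87  1.02 -0.35  2.19  2.57] 2.9 11.7
197.2 55 -105 True up [-0.78  0.6   0.16] head -137 H [0.618 0.028 0.188] q [ 0.03  0.85  1.06 -0.26  2.16 -0.57] 0.0 0.0
197.2 55 -105 False up [-0.78  0.6   0.16] head -137 H [0.618 0.028 0.188] q [ 0.03  0.85  1.06 -0.26  2.16  2.57] 0.1 0.2
```

```bash
python3 - <<'E'
from plan import *
s=r.state();q=s['qpos'];x,B=fkt(q);print(x-s['eef_pos'])
az=lambda v:np.degrees(np.arctan2(v[1],v[0])).round(1)
Bg=B.copy()
for tgt in ((.453,.34,.16),(.453,.34,.107),(.485,.35,.08),(.525,.362,.053)):
    n=4;x0=x.copy()
    for i in range(1,n+1):
        xt=x0+(np.array(tgt)-x0)*i/n
        q,e,o=ik(xt,B,q);x,B=fkt(q)
    print(tgt,x.round(3),'tilt',np.degrees(np.arccos(-B[2,2])).round(1),az(B[:,2]),'azy',az(B[:,1]),'yz',B[2,1].round(3),q.round(2))
E
```

```text
[1.04388637e-04 2.67510407e-05 8.08364886e-05]
(0.453, 0.34, 0.16) [0.453 0.34  0.16 ] tilt 50.8 19.1 azy 109.0 yz 0.003 [ 0.68 -0.26  2.41 -1.12  0.3  -0.24]
(0.453, 0.34, 0.107) [0.453 0.34  0.107] tilt 46.3 21.2 azy 110.1 yz 0.02 [ 0.63 -0.14  2.4  -1.12  0.21 -0.25]
(0.485, 0.35, 0.08) [0.485 0.35  0.08 ] tilt 44.0 22.2 azy 110.5 yz 0.028 [ 0.59 -0.01  2.32 -1.12  0.15 -0.27]
(0.525, 0.362, 0.053) [0.525 0.362 0.053] tilt 42.0 21.3 azy 110.1 yz 0.02 [ 0.56  0.14  2.22 -1.12  0.14 -0.28]
```

Emit:
drive_tool(rows=[[[25,3,12],0,60],[[25,3,12],0,60],[[25,3,12],0,60],[[0,0,0],0,60]])

```text
time_s: 14.55
eef_pos: [0.4584, 0.3298, 0.1674]
orientation: [-0.146, 0.888, 0.068, 0.43]
ft_force: [-0.1, -0.6, -0.2]
opening: 0.06
```

```bash
python3 q.py;python3 to.py .453 .34 .107; python3 look.py j side wrist scene
```

```text
t 14.55 q [ 0.657 -0.28   2.419 -1.124  0.292 -0.256] p [0.4584 0.3298 0.1674] open 60.0
tilt 51.7 azz 18.3 azx -161.1 azy 108.6 yz -0.005 F [-0.1 -0.6 -0.2]
from [0.4584 0.3298 0.1674] tool shift [48.5 11.7 36. ] rows 2 each [24.3  5.8 18. ]
14.55 [0.4584 0.3298 0.1674] 0.0600272992859885 [-0.1 -0.6 -0.2]
```

View pics/j_wrist.png

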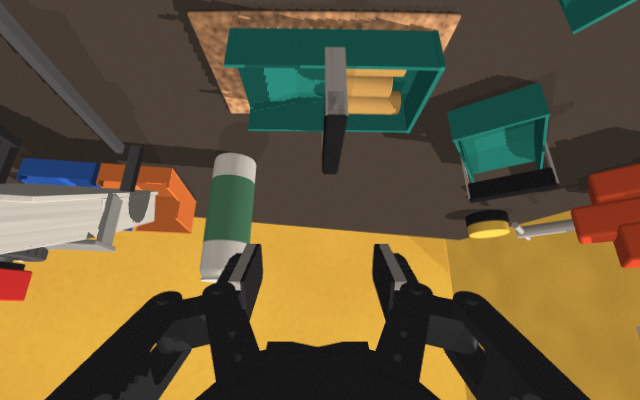

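View pics/j_side.png

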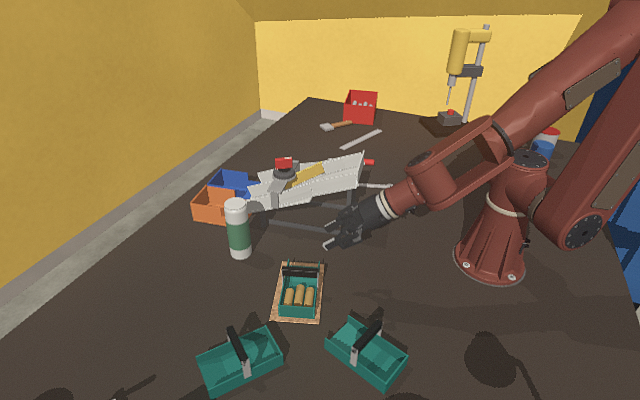

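```bash
python3 - <<'E'
from h import *
crop('pics/j1.png','pics/j_wrist.png',200,0,480,200,2.8)
C=cam('wrist')
w=onz(C,[(335.5,113),(330,173)],.094);print(w,w.mean(0),np.linalg.norm(w[1]-w[0]));d=w[1]-w[0];print(np.degrees(np.arctan2(d[1],d[0])))
print(proj(C,[[.485,.35,.094]]))
E
```

```text
[[0.4342932  0.33606226 0.094     ]
 [0.52825441 0.36795727 0.094     ]] [0.4812738  0.35200976 0.094     ] 0.09922701712170916
18.74971074772708
[[328.51088513 150.27812195]]
```

View pics/j1.png

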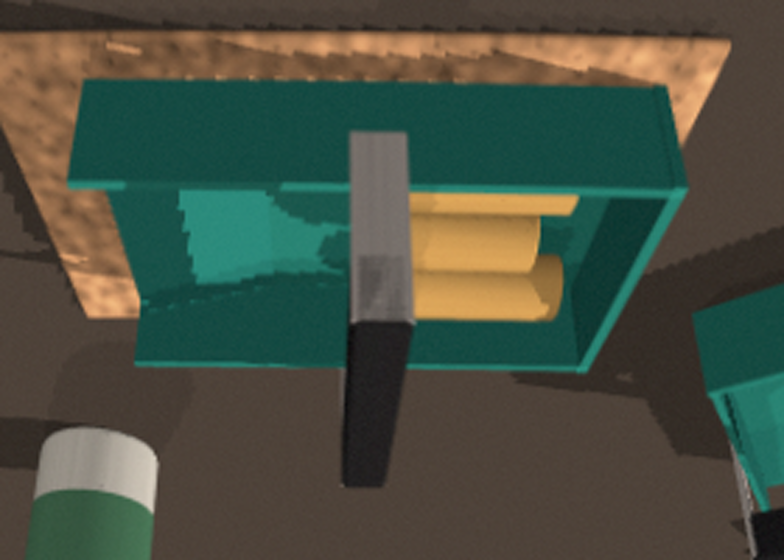

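```bash
python3 to.py .469 .347 .096
```

```text
from [0.4598 0.3317 0.1707] tool shift [50.5 11.9 56.7] rows 2 each [25.2  5.9 28.4]
```

Emit:
drive_tool(rows=[[[25,6,28],0,60],[[25,6,28],0,60],[[0,0,0],0,60]])

```text
time_s: 15.0
eef_pos: [0.4647, 0.3334, 0.1299]
orientation: [-0.152, 0.899, 0.073, 0.403]
ft_force: [0.3, -0.2, 0.2]
opening: 0.0597
```

```bash
python3 q.py;python3 to.py .513 .364 .044; python3 look.py k wrist scene
```

```text
t 15.0 q [ 0.621 -0.183  2.399 -1.125  0.226 -0.26 ] p [0.4647 0.3334 0.1299] open 59.7
tilt 48.4 azz 19.9 azx -161.1 azy 109.4 yz 0.009 F [ 0.3 -0.2  0.2]
from [0.4647 0.3334 0.1299] tool shift [27.4 12.  98.8] rows 3 each [ 9.1  4.  32.9]
15.0 [0.4647 0.3334 0.1299] 0.05966203178514457 [ 0.3 -0.2  0.2]
```

View pics/k_wrist.png

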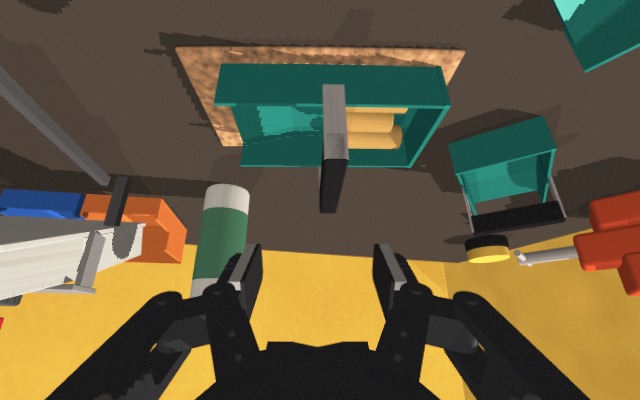

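Emit:
drive_tool(rows=[[[12,6,30],0,60],[[12,5,30],0,60],[[0,0,0],0,60]])

```text
time_s: 15.4
eef_pos: [0.4884, 0.3475, 0.101]
orientation: [-0.157, 0.908, 0.077, 0.381]
ft_force: [0.5, 0.1, 0.0]
opening: 0.0597
```

```bash
python3 q.py;python3 to.py .513 .364 .044; python3 look.py l wrist side
```

```text
t 15.4 q [ 0.592 -0.052  2.33  -1.125  0.176 -0.268] p [0.4884 0.3475 0.101 ] open 59.7
tilt 45.8 azz 21.2 azx -161.1 azy 110.1 yz 0.02 F [0.5 0.1 0. ]
from [0.4884 0.3475 0.101 ] tool shift [20.9  6.  60.5] rows 2 each [10.4  3.  30.2]
15.4 [0.4884 0.3475 0.101 ] 0.0596620818207484 [0.5 0.1 0. ]
```

View pics/l_wrist.png

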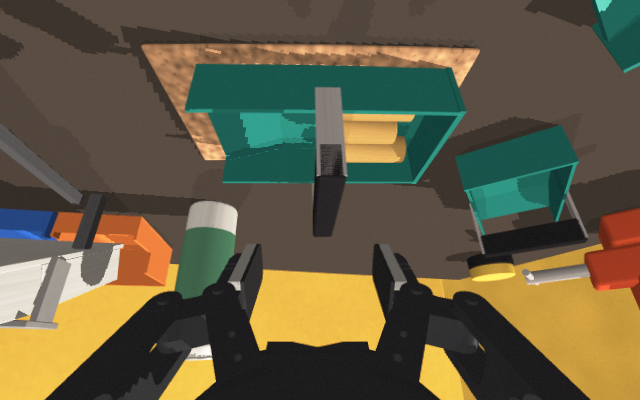

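View pics/l_side.png

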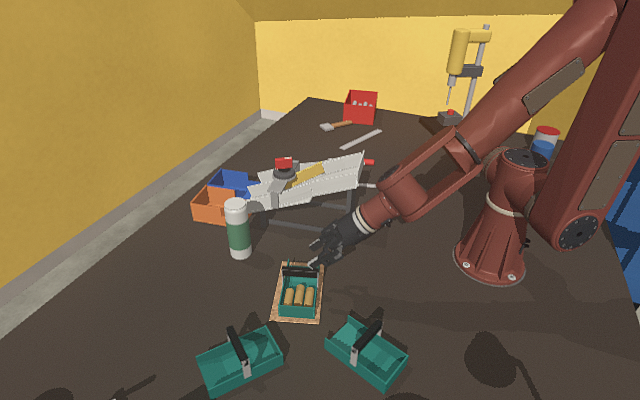

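Emit:
drive_tool(rows=[[[13,3,33],0,60],[[13,3,33],0,60],[[0,0,0],0,60]])

```text
time_s: 15.8
eef_pos: [0.5135, 0.3602, 0.0627]
orientation: [-0.161, 0.917, 0.077, 0.357]
ft_force: [-0.5, -0.2, 0.5]
opening: 0.0603
```

```bash
python3 q.py;python3 to.py .513 .364 .044; python3 look.py m wrist side
python3 - <<'E'
from h import *
a=cv2.imread('pics/m_side.png')[220:320,250:350];b=cv2.imread('pics/m_wrist.png')[60:360,180:480]
cv2.imwrite('pics/m_mm.png',np.hstack([cv2.resize(a,(400,400),interpolation=2),cv2.resize(b,(400,400),interpolation=2)]))
E
```

```text
t 15.8 q [ 0.566  0.093  2.251 -1.125  0.136 -0.277] p [0.5135 0.3602 0.0627] open 60.3
tilt 42.8 azz 22.1 azx -160.9 azy 110.5 yz 0.026 F [-0.5 -0.2  0.5]
from [0.5135 0.3602 0.0627] tool shift [12.1  3.3 14.4] rows 1 each [12.1  3.3 14.4]
15.8 [0.5135 0.3602 0.0627] 0.06025613900303289 [-0.5 -0.2  0.5]
```

View pics/m_mm.png

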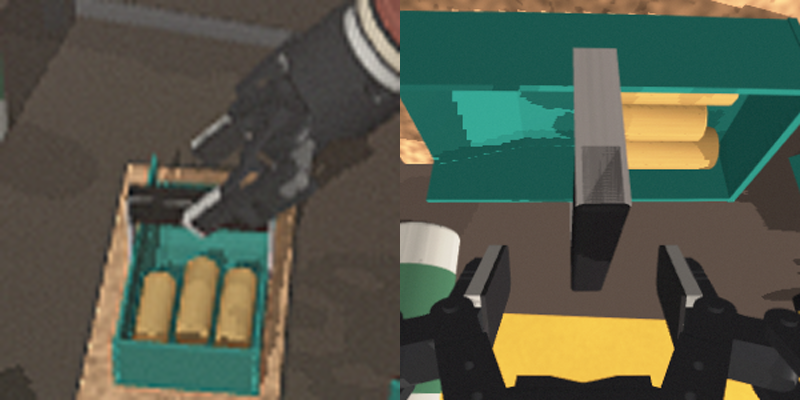

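Emit:
drive_tool(rows=[[[14,4,18],0,60],[[0,0,0],0,60]])

```text
time_s: 16.1
eef_pos: [0.5131, 0.3652, 0.0506]
orientation: [-0.162, 0.92, 0.076, 0.348]
ft_force: [0.5, -0.5, -0.2]
opening: 0.0598
```

```bash
python3 q.py; python3 - <<'E'
from h import *
s=r.state();M=R.from_quat(s['orientation']).as_matrix()
print('bar centre rel TCP, tool axes mm',(M.T@(np.array([.4813,.352,.082])-s['eef_pos'])*1000).round(1))
E
python3 look.py n wrist side
python3 - <<'E'
from h import *
a=cv2.imread('pics/n_side.png')[220:320,250:350];b=cv2.imread('pics/n_wrist.png')[60:360,180:480]
cv2.imwrite('pics/n_mm.png',np.hstack([cv2.resize(a,(400,400),interpolation=2),cv2.resize(b,(400,400),interpolation=2)]))
E
```

```text
t 16.1 q [ 0.573  0.126  2.236 -1.125  0.135 -0.271] p [0.5131 0.3652 0.0506] open 59.8
tilt 41.8 azz 22.3 azx -160.8 azy 110.6 yz 0.027 F [ 0.5 -0.5 -0.2]
bar centre rel TCP, tool axes mm [  4.7  -0.3 -46.4]
16.1 [0.5131 0.3652 0.0506] 0.05975938108627233 [ 0.5 -0.5 -0.2]
```

View pics/n_mm.png

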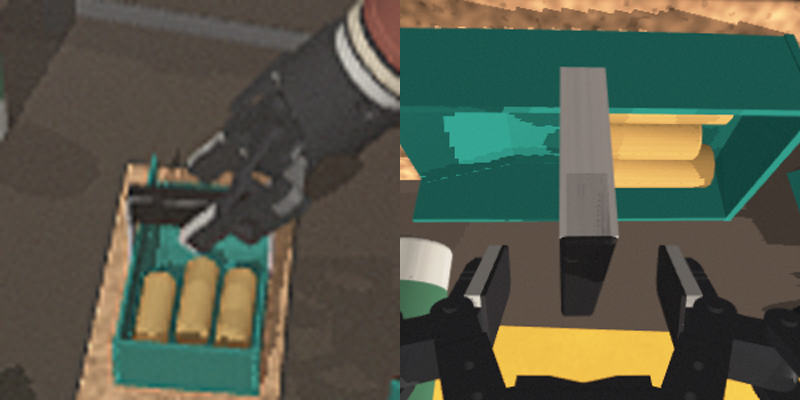

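Emit:
drive_tool(newtons=100, rows=[[[6,0,10],0.25,60],[[0,0,0],0,60],[[0,0,0],0,30],[[0,0,0],0,25],[[0,0,0],0,22]])

```text
time_s: 16.7
eef_pos: [0.5159, 0.3667, 0.044]
orientation: [-0.146, 0.925, 0.081, 0.343]
ft_force: [-0.6, 1.1, 0.0]
opening: 0.0224
```

```bash
python3 q.py; python3 - <<'E'
from h import *
s=r.state();M=R.from_quat(s['orientation']).as_matrix()
print('bar centre rel TCP, tool axes mm',(M.T@(np.array([.4813,.352,.082])-s['eef_pos'])*1000).round(1))
E
python3 look.py o wrist side
python3 - <<'E'
from h import *
a=cv2.imread('pics/o_side.png')[220:320,250:350];b=cv2.imread('pics/o_wrist.png')[60:360,180:480]
cv2.imwrite('pics/o_mm.png',np.hstack([cv2.resize(a,(400,400),interpolation=2),cv2.resize(b,(400,400),interpolation=2)]))
E
```

```text
t 16.7 q [ 0.573  0.148  2.224 -1.125  0.135 -0.235] p [0.5159 0.3667 0.044 ] open 22.4
tilt 41.2 azz 22.2 azx -163.5 azy 109.0 yz 0.049 F [-0.6  1.1  0. ]
bar centre rel TCP, tool axes mm [  3.1  -0.8 -53.4]
16.7 [0.5159 0.3667 0.044 ] 0.02242590433606894 [-0.6  1.1  0. ]
```

View pics/o_mm.png

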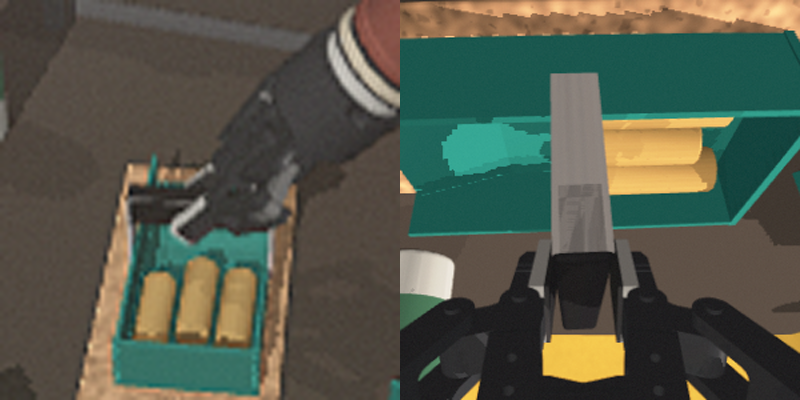

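Emit:
drive_tool(newtons=100, rows=[[[0,0,0],0,8],[[0,0,0],0,8],[[0,0,0],0,8],[[0,0,0],0,8]])

```text
time_s: 17.2
eef_pos: [0.5167, 0.3665, 0.0444]
orientation: [-0.146, 0.924, 0.08, 0.343]
ft_force: [-1.6, -2.0, 5.9]
opening: 0.0147
```

```bash
python3 q.py; python3 - <<'E'
from h import *
s=r.state();M=R.from_quat(s['orientation']).as_matrix();print('up in tool',M[2].round(3),'torque',s['ft_torque']);np.save('gM.npy',M);np.save('gp.npy',s['eef_pos'])
E
python3 look.py p wrist
```

```text
t 17.2 q [ 0.573  0.148  2.223 -1.126  0.137 -0.235] p [0.5167 0.3665 0.0444] open 14.7
tilt 41.3 azz 22.1 azx -163.4 azy 109.0 yz 0.047 F [-1.6 -2.   5.9]
up in tool [-0.658  0.047 -0.752] torque [-1.09436098 -0.43442751 -0.27651413]
17.2 [0.5167 0.3665 0.0444] 0.014675830338630933 [-1.6 -2.   5.9]
```

View pics/p_wrist.png

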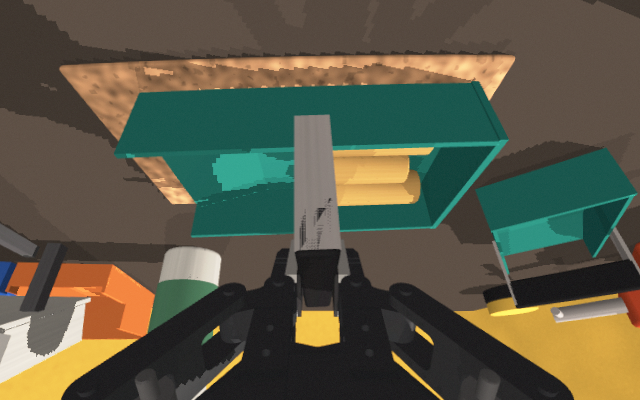

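Emit:
drive_tool(rows=[[[-10,1,-11],0,8],[[-16,1,-19],0,8],[[-16,1,-19],0,8],[[-16,1,-19],0,8],[[0,0,0],0,8]])

```text
time_s: 17.75
eef_pos: [0.5164, 0.367, 0.1332]
orientation: [-0.144, 0.924, 0.082, 0.345]
ft_force: [0.4, 0.7, -4.5]
opening: 0.0142
```

```bash
python3 q.py; python3 look.py r wrist side
```

```text
t 17.75 q [ 0.573 -0.045  2.202 -0.432  0.294 -0.938] p [0.5164 0.367  0.1332] open 14.2
tilt 41.5 azz 22.3 azx -163.7 azy 108.9 yz 0.052 F [ 0.4  0.7 -4.5]
17.75 [0.5164 0.367  0.1332] 0.014207742542345822 [ 0.4  0.7 -4.5]
```

View pics/r_wrist.png

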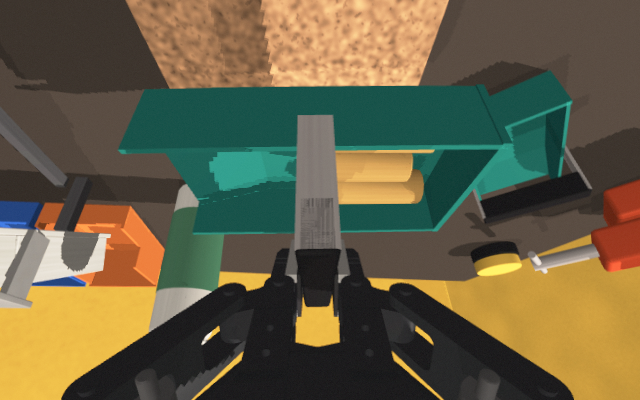

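View pics/r_side.png

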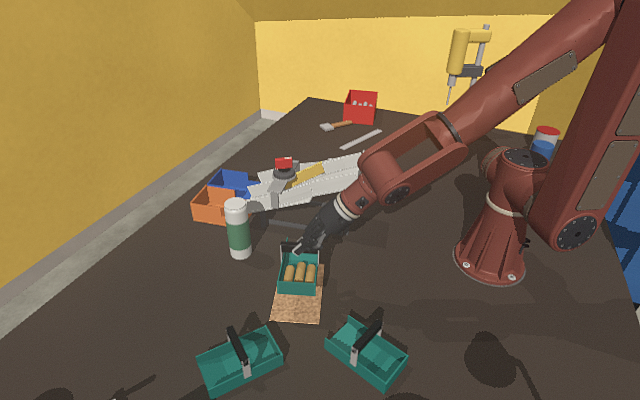

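```bash
cat > pp.py <<'E'
from plan import *
M0=np.load('gM.npy');gp=np.load('gp.npy');hb=M0.T@(np.array([.4813,.352,.082])-gp)
S0=Rz(np.radians(108.7))
def pz(ph,lip_chute,zl):
    B=M0@Rz(np.radians(ph));Sc=B@M0.T@S0;up=Sc.T@[0,0,1]
    c,s=np.cos(cyaw),np.sin(cyaw)
    L=np.array([co[0]+c*lip_chute[0]-s*lip_chute[1],co[1]+s*lip_chute[0]+c*lip_chute[1],zl])
    H=L-Sc@[-.085,0,-.061];T=H-B@hb
    return B,Sc,up,H,T,tochute(H+corn@Sc.T)
if __name__=='__main__':
    q0=r.state()['qpos']
    for ph in (0,60,75,85,95):
        B,Sc,up,H,T,cn=pz(ph,(-.115,.005),.25)
        m=-Sc[:,0];q,e,o=ik(T,B,q0)
        print(ph,'up',up.round(2),'head rel chute',(np.degrees(np.arctan2(m[1],m[0]))-np.degrees(cyaw)).round(0),'H',H.round(3),'TCP',T.round(3),'q',q.round(2),round(e,1),round(o,1))
        print((cn*1000).round(0).tolist())
E
python3 pp.py
```

```text
0 up [ 0. -0.  1.] head rel chute -80.0 H [0.499 0.096 0.311] TCP [0.535 0.111 0.273] q [-0.14 -0.5   2.26  0.48  0.79 -2.26] 0.0 0.0
[[-69.0, 13.0, 250.0], [-161.0, -3.0, 250.0], [-69.0, 13.0, 273.0], [-161.0, -3.0, 273.0], [-77.0, 60.0, 233.0], [-169.0, 45.0, 233.0], [-97.0, 182.0, 233.0], [-190.0, 167.0, 233.0]]
60 up [0.56 0.28 0.78] head rel chute -133.0 H [0.566 0.036 0.345] TCP [0.601 0.047 0.306] q [-0.27 -0.34  2.09  0.56  0.87 -1.37] 0.0 0.0
[[-77.0, -19.0, 237.0], [-153.0, 29.0, 263.0], [-79.0, -33.0, 255.0], [-156.0, 15.0, 281.0], [-47.0, 20.0, 250.0], [-124.0, 68.0, 277.0], [23.0, 95.0, 319.0], [-53.0, 143.0, 345.0]]
75 up [0.61 0.4  0.68] head rel chute -151.0 H [0.573 0.012 0.344] TCP [0.608 0.023 0.304] q [-0.33 -0.31  2.07  0.59  0.89 -1.17] 0.0 0.0
[[-83.0, -23.0, 231.0], [-147.0, 33.0, 269.0], [-88.0, -39.0, 247.0], [-152.0, 17.0, 285.0], [-46.0, 7.0, 249.0], [-111.0, 63.0, 287.0], [40.0, 54.0, 325.0], [-25.0, 111.0, 363.0]]
85 up [0.63 0.49 0.6 ] head rel chute -164.0 H [ 0.576 -0.004  0.34 ] TCP [0.61  0.006 0.3  ] q [-0.37 -0.29  2.07  0.61  0.9  -1.04] 0.0 0.0
[[-87.0, -25.0, 227.0], [-143.0, 35.0, 273.0], [-94.0, -42.0, 241.0], [-150.0, 18.0, 287.0], [-46.0, -2.0, 247.0], [-102.0, 58.0, 293.0], [46.0, 25.0, 325.0], [-10.0, 84.0, 371.0]]
95 up [0.62 0.58 0.53] head rel chute -177.0 H [ 0.576 -0.02   0.335] TCP [ 0.61  -0.01   0.295] q [-0.4  -0.28  2.07  0.64  0.91 -0.91] 0.0 0.0
[[-92.0, -25.0, 223.0], [-138.0, 35.0, 277.0], [-100.0, -43.0, 235.0], [-147.0, 18.0, 289.0], [-48.0, -10.0, 244.0], [-95.0, 50.0, 298.0], [49.0, -5.0, 321.0], [2.0, 56.0, 376.0]]
```

Emit:
drive_tool(rows=[[[-23,2,-26],0,8],[[-23,2,-26],0,8],[[-23,2,-26],0,8],[[-23,2,-26],0,8],[[-23,2,-26],0,8]])

```text
time_s: 18.35
eef_pos: [0.5141, 0.3661, 0.2999]
orientation: [-0.145, 0.926, 0.078, 0.339]
ft_force: [0.8, -0.9, -4.5]
opening: 0.0147
```

```bash
python3 q.py; python3 to.py .535 .111 .312; python3 look.py s wrist
```

```text
t 18.35 q [ 0.576 -0.272  2.047 -0.202  0.673 -1.193] p [0.5141 0.3661 0.2999] open 14.7
tilt 40.8 azz 21.9 azx -163.5 azy 108.8 yz 0.047 F [ 0.8 -0.9 -4.5]
from [0.5141 0.3661 0.2999] tool shift [  32.  -247.3  -58.7] rows 6 each [  5.3 -41.2  -9.8]
18.35 [0.5141 0.3661 0.2999] 0.014696054937885979 [ 0.8 -0.9 -4.5]
```

View pics/s_wrist.png

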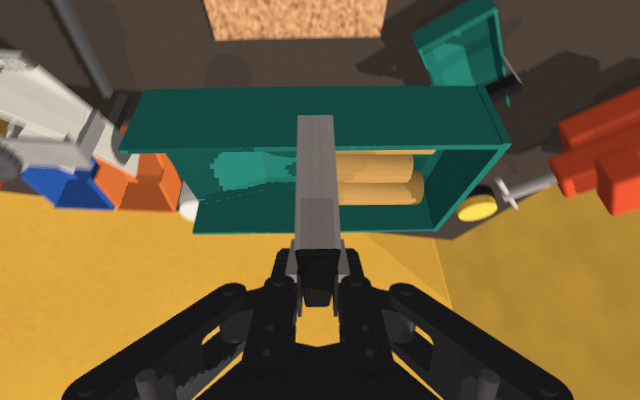

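Emit:
drive_tool(rows=[[[1.5,-12,-3],0,8],[[3,-24,-6],0,8],[[4,-32,-8],0,8],[[4,-32,-8],0,8],[[4,-32,-8],0,8]])

```text
time_s: 18.9
eef_pos: [0.5246, 0.2293, 0.3057]
orientation: [-0.145, 0.926, 0.079, 0.339]
ft_force: [0.2, -0.3, -4.4]
opening: 0.0144
```

Emit:
drive_tool(rows=[[[4,-32,-7],0,8],[[4,-32,-7],0,8],[[4,-26,-6],0,8],[[2,-16,-4],0,8],[[1,-9,-2],0,8]])

```text
time_s: 19.4
eef_pos: [0.5357, 0.11, 0.3102]
orientation: [-0.143, 0.926, 0.079, 0.339]
ft_force: [-0.4, 0.3, -4.6]
opening: 0.0143
```

```bash
python3 q.py; python3 to.py .535 .111 .312; python3 look.py t wrist side scene; python3 - <<'E'
from pp import *
s=r.state()
for ph,z in ((8,.28),(16,.275),(24,.27),(32,.265),(40,.26),(48,.255),(56,.25),(64,.25),(72,.25),(80,.25)):
    B,Sc,up,H,T,cn=pz(ph,(-.115,.005),z)
    print(ph,up.round(2),T.round(3))
E
```

```text
t 19.4 q [-0.133 -0.52   2.197  0.435  0.87  -2.192] p [0.5357 0.11   0.3102] open 14.3
tilt 40.8 azz 21.9 azx -163.8 azy 108.6 yz 0.05 F [-0.4  0.3 -4.6]
from [0.5357 0.11   0.3102] tool shift [-0.8  1.3 -1.5] rows 1 each [-0.8  1.3 -1.5]
19.4 [0.5357 0.11   0.3102] 0.014296429895664603 [-0.4  0.3 -4.6]
8 [0.09 0.01 1.  ] [0.546 0.107 0.311]
16 [0.18 0.03 0.98] [0.556 0.101 0.313]
24 [0.27 0.06 0.96] [0.566 0.094 0.313]
32 [0.34 0.1  0.93] [0.575 0.086 0.313]
40 [0.42 0.14 0.9 ] [0.584 0.076 0.312]
48 [0.48 0.19 0.86] [0.592 0.065 0.31 ]
56 [0.53 0.25 0.81] [0.598 0.053 0.306]
64 [0.58 0.31 0.76] [0.603 0.04  0.306]
72 [0.61 0.38 0.7 ] [0.607 0.027 0.305]
80 [0.62 0.45 0.64] [0.61  0.014 0.302]
```

View pics/t_wrist.png

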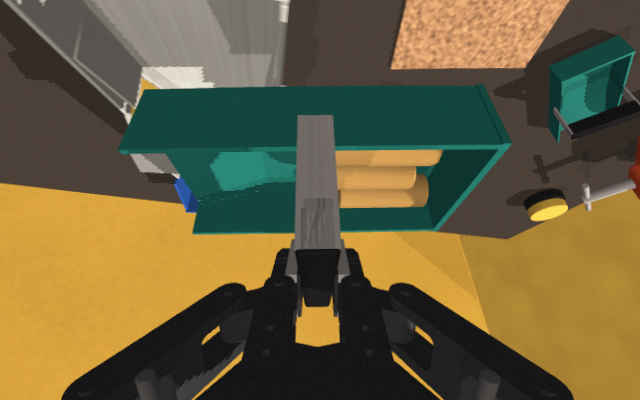

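View pics/t_side.png

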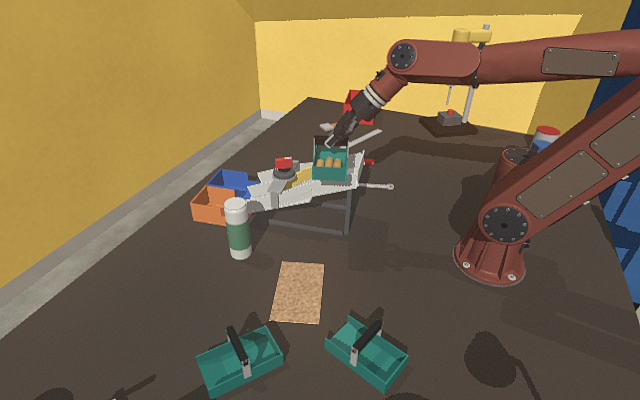

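View pics/t_scene.png

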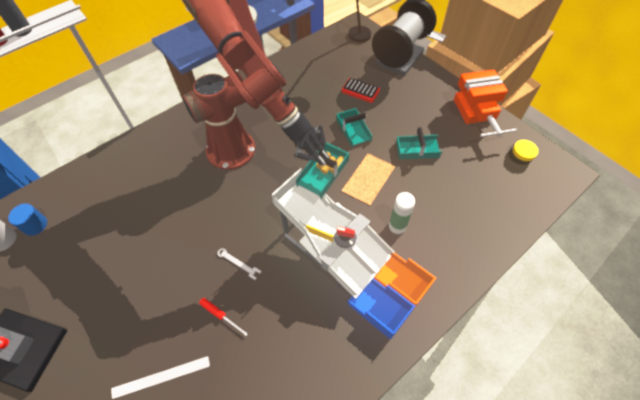

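```bash
cat > rows.py <<'E'
from pp import *
import sys
# sequence of (phi,lipx,lipy,lipz); first from current measured pose
def seq(W,T,ph):
    for w in W:
        B=M0@Rz(np.radians(ph))
        _,_,up,H,T2,cn=pz(w[0],(w[1],w[2]),w[3])
        print(w[0],'shift',(B.T@(T2-T)*1000).round(1),'turn',round((w[0]-ph)/8,2),'up',up.round(2),'low corner z',cn[:,2].min().round(3))
        T,ph=T2,w[0]
E
python3 - <<'E'
from rows import *
s=r.state()
zs=[.282,.277,.272,.267,.262,.257,.252,.25,.25,.25,.25]
seq([(8*(i+1),-.115,.005,z) for i,z in enumerate(zs)],s['eef_pos'],0)
E
```

```text
8 shift [-7.  -7.5  3.5] turn 1.0 up [0.09 0.01 1.  ] low corner z 0.269
16 shift [-8.7 -7.4  3.8] turn 1.0 up [0.18 0.03 0.98] low corner z 0.268
24 shift [-8.8 -7.8  3.8] turn 1.0 up [0.27 0.06 0.96] low corner z 0.266
32 shift [-9.  -8.2  3.8] turn 1.0 up [0.34 0.1  0.93] low corner z 0.262
40 shift [-9.2 -8.6  3.8] turn 1.0 up [0.42 0.14 0.9 ] low corner z 0.255
48 shift [-9.5 -9.   3.8] turn 1.0 up [0.48 0.19 0.86] low corner z 0.248
56 shift [-9.9 -9.3  3.8] turn 1.0 up [0.53 0.25 0.81] low corner z 0.24
64 shift [-11.2  -7.8   1.5] turn 1.0 up [0.58 0.31 0.76] low corner z 0.235
72 shift [-11.9  -6.7  -0. ] turn 1.0 up [0.61 0.38 0.7 ] low corner z 0.232
80 shift [-11.9  -6.7   0. ] turn 1.0 up [0.62 0.45 0.64] low corner z 0.229
88 shift [-11.9  -6.7  -0. ] turn 1.0 up [0.63 0.52 0.58] low corner z 0.226
```

Emit:
drive_tool(rows=[[[-7,-7.5,3.5],1,8],[[-8.7,-7.5,3.8],1,8],[[-8.8,-7.8,3.8],1,8],[[-9,-8.2,3.8],1,8],[[-9.2,-8.6,3.8],1,8]])

```text
time_s: 20.05
eef_pos: [0.5852, 0.0777, 0.3161]
orientation: [0.182, 0.919, 0.193, 0.293]
ft_force: [0.3, 0.9, -4.6]
opening: 0.0145
```

Emit:
drive_tool(rows=[[[-9.5,-9,3.8],1,8],[[-9.9,-9.3,3.8],1,8],[[-11.2,-7.8,1.5],1,8],[[-11.9,-6.7,0],1,8],[[-11.9,-6.7,0],1,8]])

```text
time_s: 20.55
eef_pos: [0.6114, 0.0154, 0.3056]
orientation: [0.485, 0.8, 0.282, 0.21]
ft_force: [0.0, 0.3, -1.7]
opening: 0.0144
```

```bash
python3 q.py;  python3 look.py u wrist side scene
python3 - <<'E'
from h import *
a=cv2.imread('pics/u_side.png')[100:240,180:380];b=cv2.imread('pics/u_scene.png')[130:330,240:440]
cv2.imwrite('pics/u_mm.png',np.hstack([cv2.resize(a,(460,322),interpolation=2),cv2.resize(b,(322,322),interpolation=2)]))
E
```

```text
t 20.55 q [-0.342 -0.297  2.059  0.597  0.895 -1.088] p [0.6114 0.0154 0.3056] open 14.4
tilt 41.2 azz 22.1 azx 116.2 azy 29.3 yz 0.656 F [ 0.   0.3 -1.7]
20.55 [0.6114 0.0154 0.3056] 0.014381810583210202 [ 0.   0.3 -1.7]
```

View pics/u_mm.png

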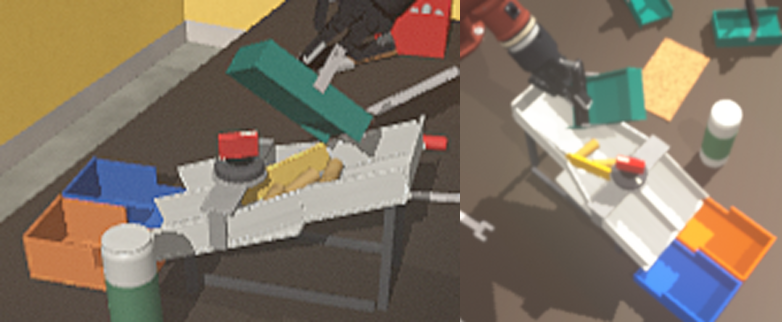

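View pics/u_wrist.png

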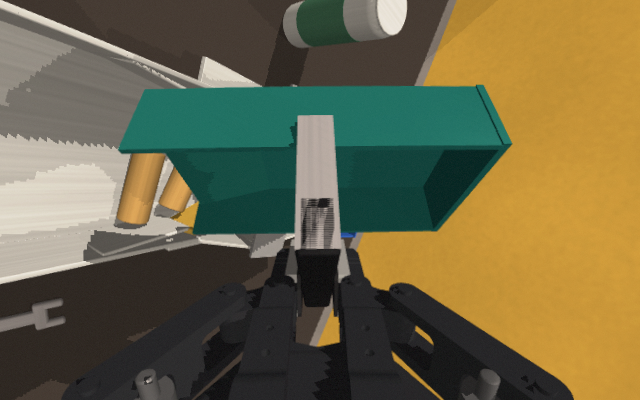

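Emit:
drive_tool(rows=[[[0,0,0],0,8],[[0,0,0],0,8],[[0,0,0],0,8],[[0,0,0],0,8],[[0,0,0],0,8]])

```text
time_s: 21.2
eef_pos: [0.6109, 0.0154, 0.3068]
orientation: [0.483, 0.802, 0.282, 0.211]
ft_force: [0.8, -1.2, -1.8]
opening: 0.0149
```

```bash
python3 q.py;  python3 look.py v side scene wrist
python3 - <<'E'
from h import *
a=cv2.imread('pics/v_side.png')[100:240,180:380];b=cv2.imread('pics/v_scene.png')[130:330,240:440]
cv2.imwrite('pics/v_mm.png',np.hstack([cv2.resize(a,(460,322),interpolation=2),cv2.resize(b,(322,322),interpolation=2)]))
E
```

```text
t 21.2 q [-0.343 -0.3    2.059  0.597  0.897 -1.094] p [0.6109 0.0154 0.3068] open 14.9
tilt 41.3 azz 22.1 azx 116.5 azy 29.8 yz 0.656 F [ 0.8 -1.2 -1.8]
21.2 [0.6109 0.0154 0.3068] 0.014874028651529831 [ 0.8 -1.2 -1.8]
```

View pics/v_mm.png

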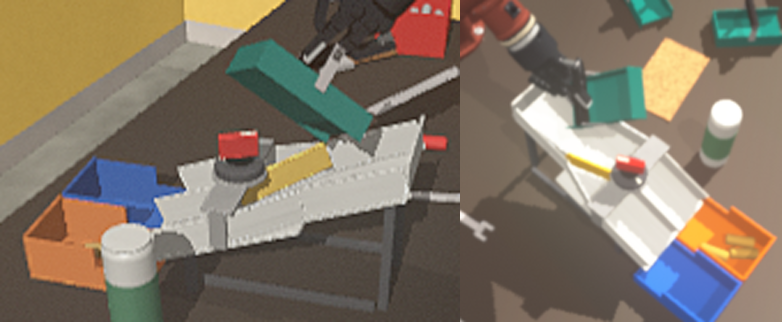

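View pics/v_wrist.png

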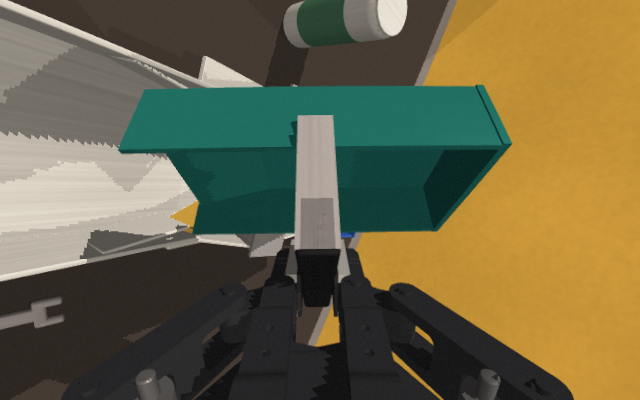

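```bash
python3 - <<'E'
from rows import *
s=r.state()
zs=[.282,.277,.272,.267,.262,.257,.252,.25,.25,.25,.25]
W=[(8*(i+1),-.115,.005,z+.01) for i,z in enumerate(zs)]
seq(W[8::-1]+[(0,-.115,.005,.295)],s['eef_pos'],80)
crop('pics/v_bin.png','pics/v_scene.png',340,230,460,350,6)
E
```

```text
72 shift [12.   7.6 -5.3] turn -1.0 up [0.61 0.38 0.7 ] low corner z 0.242
64 shift [12.7  4.9  0. ] turn -1.0 up [0.58 0.31 0.76] low corner z 0.245
56 shift [12.2  6.2 -1.5] turn -1.0 up [0.53 0.25 0.81] low corner z 0.25
48 shift [11.   7.8 -3.8] turn -1.0 up [0.48 0.19 0.86] low corner z 0.258
40 shift [10.7  7.5 -3.8] turn -1.0 up [0.42 0.14 0.9 ] low corner z 0.265
32 shift [10.3  7.2 -3.8] turn -1.0 up [0.34 0.1  0.93] low corner z 0.272
24 shift [10.   6.9 -3.8] turn -1.0 up [0.27 0.06 0.96] low corner z 0.276
16 shift [ 9.8  6.5 -3.8] turn -1.0 up [0.18 0.03 0.98] low corner z 0.278
8 shift [ 9.6  6.1 -3.8] turn -1.0 up [0.09 0.01 1.  ] low corner z 0.279
0 shift [10.8  5.4 -2.3] turn -1.0 up [ 0. -0.  1.] low corner z 0.278
```

View pics/v_bin.png

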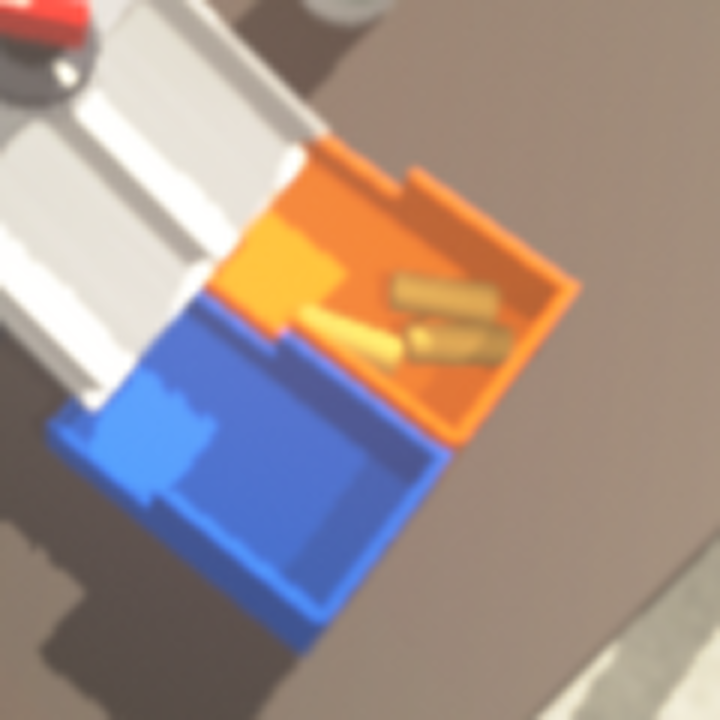

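All three blanks lie in the orange bin (crop at 450,295; 455,340; 350,335) and the blue bin is empty. I'll return the scoop now.

Emit:
drive_tool(rows=[[[12,7.6,-5.3],-1,8],[[12.7,5,0],-1,8],[[12.2,6.2,-1.5],-1,8],[[11,7.8,-3.8],-1,8],[[10.7,7.5,-3.8],-1,8]])

```text
time_s: 21.85
eef_pos: [0.584, 0.0764, 0.3244]
orientation: [0.177, 0.919, 0.192, 0.295]
ft_force: [0.2, 0.3, -3.0]
opening: 0.0148
```

Emit:
drive_tool(rows=[[[10.3,7.2,-3.8],-1,8],[[10,6.9,-3.8],-1,8],[[9.8,6.5,-3.8],-1,8],[[9.6,6.1,-3.8],-1,8],[[10.8,5.4,-2.3],-1,8]])

```text
time_s: 22.35
eef_pos: [0.5344, 0.1112, 0.3193]
orientation: [-0.148, 0.924, 0.08, 0.344]
ft_force: [0.2, 0.5, -2.7]
opening: 0.0147
```

```bash
python3 q.py; python3 to.py .5165 .3668 .31
```

```text
t 22.35 q [-0.136 -0.534  2.192  0.44   0.882 -2.201] p [0.5344 0.1112 0.3193] open 14.7
tilt 41.3 azz 22.1 azx -163.1 azy 109.2 yz 0.045 F [ 0.2  0.5 -2.7]
from [0.5344 0.1112 0.3193] tool shift [-37.  246.6  59.6] rows 6 each [-6.2 41.1  9.9]
```

```bash
python3 - <<'E'
from h import *
crop('pics/pad_side.png','pics/v_side.png',260,250,340,330,5)
crop('pics/pad_scene.png','pics/v_scene.png',330,145,405,210,5)
a=cv2.imread('pics/pad_side.png');b=cv2.imread('pics/pad_scene.png')
c=np.zeros((400,800,3),np.uint8);c[:400,:400]=a;c[:b.shape[0],405:405+b.shape[1]]=b
cv2.imwrite('pics/pad_m.png',c)
E
```

```text
(no output)
```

View pics/pad_m.png

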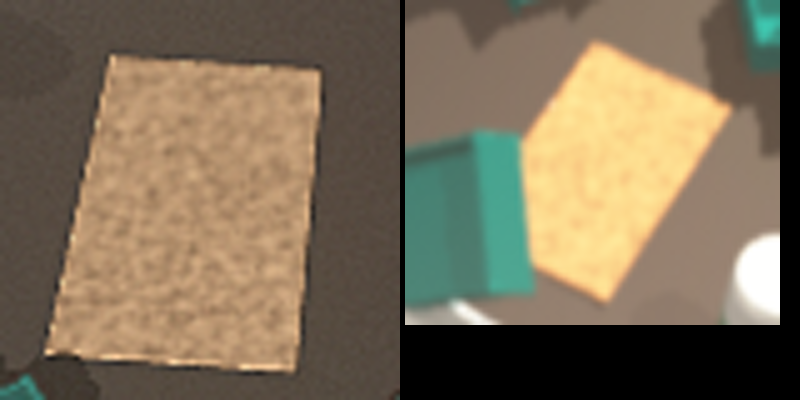

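```bash
python3 - <<'E'
from h import *
S=cam('side');C=cam('scene')
u=np.array([(109,56),(321,71),(295,371),(46,354)])/5+[260,250]
w=onz(S,u,.004);print(w.round(4),w.mean(0));d=w[2]+w[3]-w[0]-w[1];print(np.degrees(np.arctan2(d[1],d[0])))
u=np.array([(595-405,41),(731-405,106),(607-405,301)])/5+[330,145]
v=onz(C,u,.004);print(v.round(4),'centre',(v[0]+v[2])/2);d=v[1]-v[2];print(np.degrees(np.arctan2(d[1],d[0])))
E
```

```text
[[0.5853 0.262  0.004 ]
 [0.4626 0.2222 0.004 ]
 [0.3933 0.4303 0.004 ]
 [0.5149 0.4716 0.004 ]] [0.48903121 0.34651641 0.004     ]
108.50333751028762
[[0.3975 0.4315 0.004 ]
 [0.5199 0.4704 0.004 ]
 [0.5901 0.2622 0.004 ]] centre [0.49379182 0.34688954 0.004     ]
108.64517543205402
```

```bash
python3 to.py .5227 .3615 .31
```

```text
from [0.5344 0.1112 0.3193] tool shift [-40.3 239.6  62.1] rows 6 each [-6.7 39.9 10.4]
```

Emit:
drive_tool(rows=[[[-3,20,5],0,8],[[-7,40,10],0,8],[[-7,40,10.5],0,8],[[-7,40,10.5],0,8],[[-7,40,10.5],0,8]])

```text
time_s: 22.85
eef_pos: [0.5266, 0.3008, 0.3132]
orientation: [-0.145, 0.924, 0.081, 0.343]
ft_force: [-0.3, -0.1, -1.8]
opening: 0.0146
```

Emit:
drive_tool(rows=[[[-6,40,10],0,8],[[-3,20,5],0,8],[[0,0,0],0,8]])

```text
time_s: 23.15
eef_pos: [0.5222, 0.3643, 0.3098]
orientation: [-0.147, 0.925, 0.081, 0.342]
ft_force: [-0.3, 0.5, -2.0]
opening: 0.015
```

```bash
python3 q.py; python3 to.py .5227 .3615 .1
```

```text
t 23.15 q [ 0.557 -0.272  2.032 -0.174  0.678 -1.233] p [0.5222 0.3643 0.3098] open 15.0
tilt 41.2 azz 22.4 azx -163.4 azy 109.1 yz 0.05 F [-0.3  0.5 -2. ]
from [0.5222 0.3643 0.3098] tool shift [137.9 -13.3 157.5] rows 5 each [27.6 -2.7 31.5]
```

Emit:
drive_tool(rows=[[[27,-2.6,31],0,8],[[27,-2.6,31],0,8],[[27,-2.6,31],0,8],[[27,-2.6,31],0,8],[[27,-2.6,31],0,8]])

```text
time_s: 23.65
eef_pos: [0.5251, 0.3575, 0.1037]
orientation: [-0.144, 0.925, 0.08, 0.343]
ft_force: [1.1, -1.1, -1.9]
opening: 0.0146
```

Emit:
drive_tool(rows=[[[0,0,0],0,8]])

```text
time_s: 23.75
eef_pos: [0.5194, 0.3531, 0.0943]
orientation: [-0.145, 0.928, 0.076, 0.335]
ft_force: [-1.0, -1.3, -4.1]
opening: 0.0145
```

```bash
python3 q.py; python3 to.py .5227 .3615 .046; python3 look.py x wrist side
```

```text
t 23.75 q [ 0.543  0.021  2.217 -0.478  0.233 -0.91 ] p [0.5194 0.3531 0.0943] open 14.5
tilt 40.2 azz 21.7 azx -163.4 azy 108.7 yz 0.044 F [-1.  -1.3 -4.1]
from [0.5194 0.3531 0.0943] tool shift [26.9  4.8 40.9] rows 2 each [13.4  2.4 20.4]
23.75 [0.5194 0.3531 0.0943] 0.014471291912420017 [-1.  -1.3 -4.1]
```

View pics/x_wrist.png

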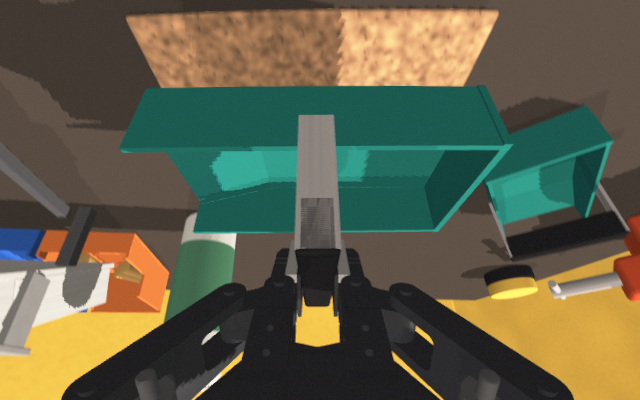

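Emit:
drive_tool(rows=[[[9,1,13],0,8],[[0,0,0],0,8],[[0,0,0],0,8]])

```text
time_s: 24.15
eef_pos: [0.5277, 0.3617, 0.0923]
orientation: [-0.145, 0.924, 0.081, 0.345]
ft_force: [-0.1, 0.4, -2.8]
opening: 0.0146
```

```bash
python3 q.py; python3 to.py .5227 .3615 .046
```

```text
t 24.15 q [ 0.548  0.049  2.206 -0.571  0.199 -0.812] p [0.5277 0.3617 0.0923] open 14.6
tilt 41.5 azz 22.1 azx -163.6 azy 108.9 yz 0.05 F [-0.1  0.4 -2.8]
from [0.5277 0.3617 0.0923] tool shift [34.3 -0.8 31.6] rows 2 each [17.2 -0.4 15.8]
```

Emit:
drive_tool(rows=[[[14,0,12],0,8],[[14,0,12],0,8],[[0,0,0],0,8],[[0,0,0],0,8]])

```text
time_s: 24.55
eef_pos: [0.5215, 0.3613, 0.0556]
orientation: [-0.145, 0.924, 0.081, 0.344]
ft_force: [0.0, 0.1, -1.1]
opening: 0.0143
```

```bash
python3 q.py; python3 to.py .5227 .3615 .046; python3 look.py y wrist side
python3 - <<'E'
from h import *
crop('pics/y1.png','pics/y_side.png',250,230,350,330,6)
E
```

```text
t 24.55 q [ 0.556  0.121  2.223 -0.941  0.138 -0.433] p [0.5215 0.3613 0.0556] open 14.3
tilt 41.4 azz 22.1 azx -163.5 azy 108.9 yz 0.049 F [ 0.   0.1 -1.1]
from [0.5215 0.3613 0.0556] tool shift [ 5.5 -0.6  8. ] rows 1 each [ 5.5 -0.6  8. ]
24.55 [0.5215 0.3613 0.0556] 0.014304499904329358 [ 0.   0.1 -1.1]
```

View pics/y1.png

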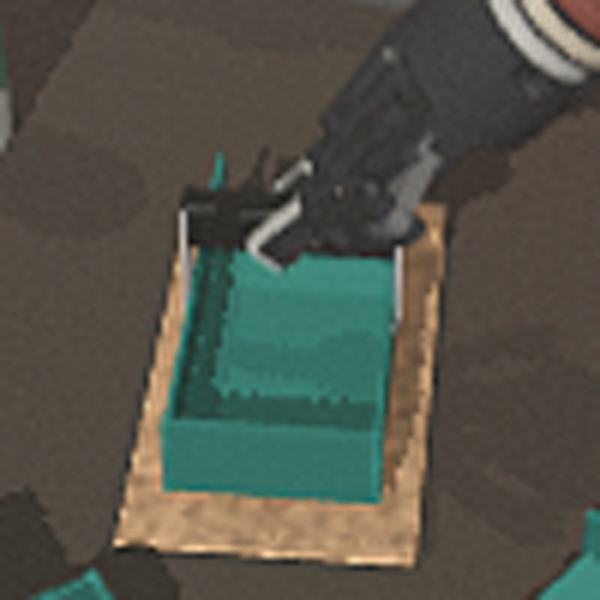

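View pics/y_wrist.png

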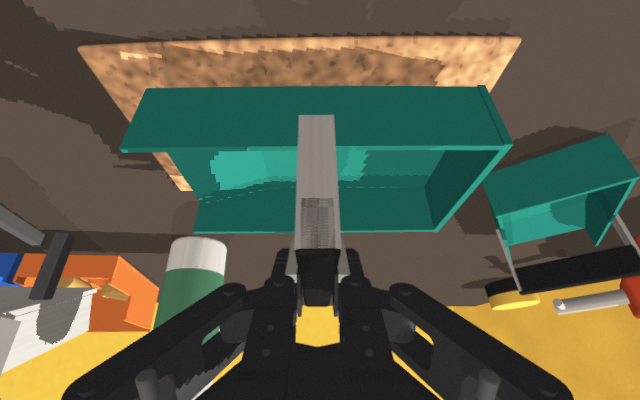

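Emit:
drive_tool(rows=[[[4,0,4.5],0,8],[[2.5,0,3],0,8],[[0,0,0],0,8]])

```text
time_s: 24.95
eef_pos: [0.5213, 0.3631, 0.047]
orientation: [-0.145, 0.924, 0.079, 0.344]
ft_force: [-0.0, -0.7, -0.5]
opening: 0.0144
```

```bash
python3 q.py; python3 to.py .5227 .3615 .0444
```

```text
t 24.95 q [ 0.562  0.145  2.22  -1.086  0.135 -0.282] p [0.5213 0.3631 0.047 ] open 14.4
tilt 41.4 azz 21.8 azx -163.5 azy 108.8 yz 0.046 F [-0.  -0.7 -0.5]
from [0.5213 0.3631 0.047 ] tool shift [ 1.  -2.   2.4] rows 1 each [ 1.  -2.   2.4]
```

Emit:
drive_tool(rows=[[[1.5,0,1.7],0,8],[[0,0,0],0,8]])

```text
time_s: 25.15
eef_pos: [0.5221, 0.3638, 0.0463]
orientation: [-0.145, 0.924, 0.078, 0.345]
ft_force: [-2.6, -1.2, 4.1]
opening: 0.0145
```

```bash
python3 q.py
```

```text
t 25.15 q [ 0.564  0.149  2.219 -1.119  0.136 -0.248] p [0.5221 0.3638 0.0463] open 14.5
tilt 41.4 azz 21.7 azx -163.4 azy 108.8 yz 0.045 F [-2.6 -1.2  4.1]
```

Emit:
drive_tool(newtons=20, rows=[[[0,0,0],0,18],[[0,0,0],0,22],[[0,0,0],0,40],[[0,0,0],0,50],[[0,0,0],0,55]])

```text
time_s: 25.65
eef_pos: [0.5197, 0.3625, 0.0429]
orientation: [-0.145, 0.925, 0.078, 0.343]
ft_force: [0.4, 0.3, 1.0]
opening: 0.0548
```

```bash
python3 q.py; python3 look.py z wrist side
python3 - <<'E'
from h import *
a=cv2.imread('pics/z_side.png')[230:330,250:350];b=cv2.imread('pics/z_wrist.png')[20:320,180:480]
cv2.imwrite('pics/z_mm.png',np.hstack([cv2.resize(a,(400,400),interpolation=2),cv2.resize(b,(400,400),interpolation=2)]))
s=r.state();M=R.from_quat(s['orientation']).as_matrix();print(M.round(2))
E
```

```text
t 25.65 q [ 0.564  0.151  2.222 -1.121  0.135 -0.245] p [0.5197 0.3625 0.0429] open 54.8
tilt 41.1 azz 21.7 azx -163.5 azy 108.7 yz 0.045 F [0.4 0.3 1. ]
25.65 [0.5197 0.3625 0.0429] 0.054772536092555744 [0.4 0.3 1. ]
[[-0.72 -0.32  0.61]
 [-0.21  0.95  0.24]
 [-0.66  0.05 -0.75]]
```

View pics/z_mm.png

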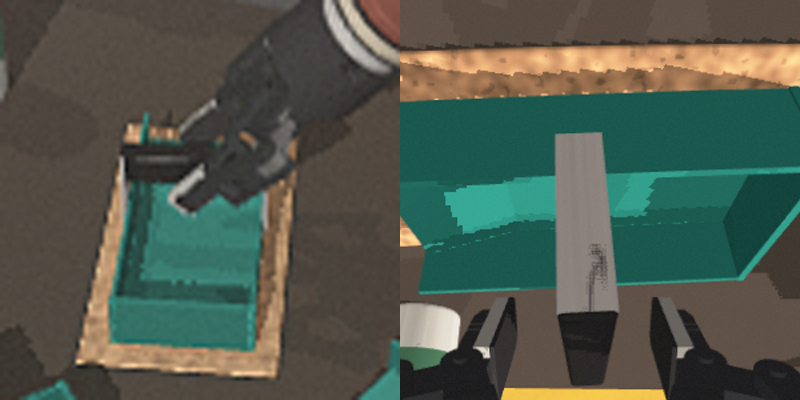

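Emit:
drive_tool(rows=[[[-10,1,-14],0,58],[[-20,1.5,-25],0,58],[[-25,2,-30],0,58],[[-28,2,-32],0,58],[[-28,2,-32],0,58]])

```text
time_s: 26.25
eef_pos: [0.5163, 0.3613, 0.2085]
orientation: [-0.144, 0.925, 0.077, 0.343]
ft_force: [0.9, 0.2, 0.3]
opening: 0.0577
```

Emit:
drive_tool(rows=[[[-28,2,-32],0,58],[[-28,2,-32],0,58],[[-28,2,-32],0,58],[[0,0,0],0,58]])

```text
time_s: 26.65
eef_pos: [0.5205, 0.3644, 0.3475]
orientation: [-0.143, 0.922, 0.08, 0.351]
ft_force: [0.2, -0.1, 1.1]
opening: 0.0576
```

```bash
python3 q.py; python3 look.py f2 wrist side scene
python3 - <<'E'
from h import *
a=cv2.imread('pics/f2_side.png')[230:330,250:350];b=cv2.imread('pics/f2_scene.png')[90:340,200:450]
cv2.imwrite('pics/f2_mm.png',np.hstack([cv2.resize(a,(400,400),interpolation=2),cv2.resize(b,(400,400),interpolation=2)]))
E
```

```text
t 26.65 q [ 0.57  -0.306  1.996 -0.193  0.733 -1.214] p [0.5205 0.3644 0.3475] open 57.6
tilt 42.2 azz 21.6 azx -163.7 azy 108.7 yz 0.047 F [ 0.2 -0.1  1.1]
26.65 [0.5205 0.3644 0.3475] 0.057618905212338624 [ 0.2 -0.1  1.1]
```

View pics/f2_mm.png

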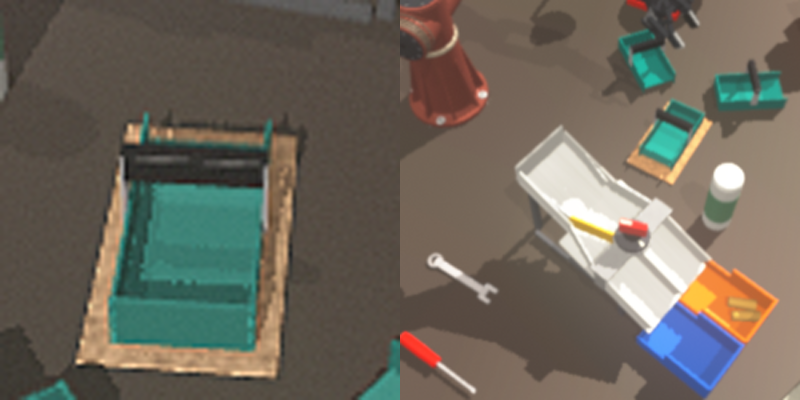

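View pics/f2_side.png

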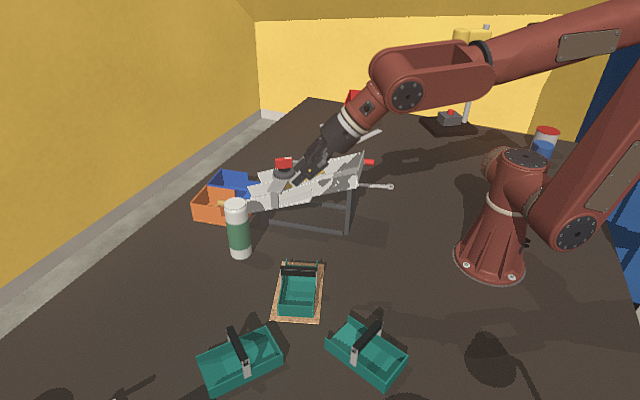

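```bash
python3 - <<'E'
from h import *
S=cam('side');C=cam('scene')
u=np.array([(110,297),(255,305)])/4+[250,230]
w=onz(S,u,.044);x=np.array([np.cos(np.radians(108.6)),np.sin(np.radians(108.6)),0])
print('rear',w.round(4),'scoop ctr',(w.mean(0)-.087*x).round(4))
d=w[0]-w[1];print('bar az',np.degrees(np.arctan2(d[1],d[0])))
pad=np.array([.489,.3465,0]);e=(w.mean(0)-.087*x-pad);print('offset along x,y mm',e@x*1000,e@np.array([-x[1],x[0],0])*1000)
crop('pics/f2_bin.png','pics/f2_scene.png',300,200,450,330,5.2)
E
```

```text
rear [[0.5032 0.4442 0.044 ]
 [0.4157 0.4131 0.044 ]] scoop ctr [0.4872 0.3462 0.044 ]
bar az 19.559816144394954
offset along x,y mm 0.3047389380007886 1.7818976979142456
```

View pics/f2_bin.png

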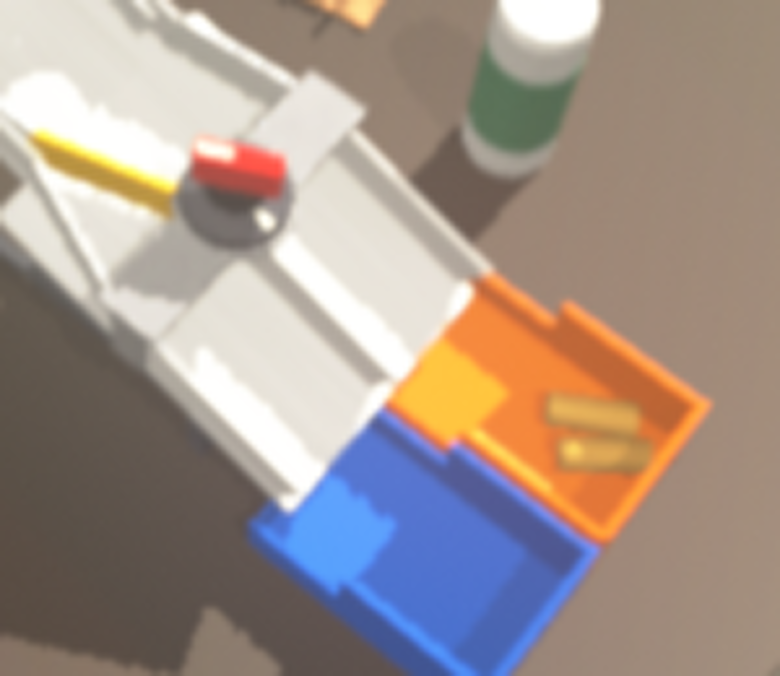

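```bash
python3 -c "
from station import r
print(r.sign_off())"
```

```text
the job is handed in; nothing more can be done
None
```

The three blanks went down the chute into the orange bin, and the empty scoop is back upright on its cork pad. I handed the job in at about 26.7 s. The sign-off gives no verdict, so the results below come from my own pictures and readings.

- **Flap:** I turned the red knob until the flap met its stop on the blue side, where the wrist moment rose to about 0.95 N m. The flap was still there in the last picture. I saw no sign that the ring had been touched, but I did not measure its angle before and after.
- **Tipping:** The moves can only turn the tool about its own axis. I got a tool tilt of about 41° by pushing against the arm's reach limit, gripped the handle with the tool tilted, and poured by twisting.
- **Blanks:** Just after the pour I saw all three in the orange bin, and the blue bin was empty. In the last picture two are plain and the third is a thin sliver against the orange bin's wall.
- **Scoop:** It stands about 2 mm from the middle of the pad, with the gripper clear above it. The handle's direction reads about 1° off the pad's.

Three things did not match or were tighter than I would like:

- **Fingertips:** They sat about 35 mm short of the reported tool point, so the first close on the knob went above it and moved nothing. I corrected for this by eye afterwards.
- **Finger opening:** The readings ran about 1.5 mm under the true thickness of what was gripped.
- **Joint limits:** Joints 3, 4 and 5 ran at or close to their limits in places. Joint 3 once read 0.309 rad against its 0.31 limit.

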